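Load the suction-tool magazine

ROBOT

A 6-joint arm with a two-finger parallel gripper is mounted at the origin on a cart in front of the work surface, level with it; the furniture and walls round the work are solid. World frame = base frame: x ahead of the robot, y to its left, z up, the work surface at z = 0. Lengths are in mm, angles in degrees, forces in N, time in s.
With the tool pointing down it reaches from about 300 to 850 mm from the base axis. Payload 4.2 kg.
Tool frame: the origin (TCP) lies on the centre line of the jaws, within the pads' length; the fingertips stand 14 mm ahead of it and the grasp point (between the pads) lies 5 mm behind it; z points along the fingers, y is the line along which they close (so a half turn about z gives the same grasp; the last joint's range is limited). The gripper opens to 91 mm and grips with 3 to 60 N. Pads are 32 mm wide; open, the fingers measure 118 mm over their backs; the gripper's body (76 mm by 178 mm) begins 60 mm behind the grasp point.
Start: joints at [-70.187, 18.312, 89.639, -0, 72.044, -1.146], TCP at [205.679, -536.971, 227.976] pointing down, gripper open.
Joint ranges: [-177.97, 177.97], [-48.28, 115.42], [12.27, 149.76], [-77.06, 257.06], [2.81, 150.46], [-146.56, 146.56]. Speed limits (degrees/s): [147.25, 147.25, 180, 180, 180, 180].

INTERFACE

Orientations are given as [roll, pitch, yaw] about the fixed x, y, z axes, in that order (R = Rz(yaw) Ry(pitch) Rx(roll)).
In Python, from workcell import env gives the robot as it stands.
- The arm moves only by the tool arm_command, never from a script. Its argument "motion" is a list of rows, each an object with "offset": the shift along the tool's x, y, z in m, a list of three; "spin": the turn about the tool's z in rad. In form: [{"offset": [tx, ty, tz], "spin": spin}, ...]. A call has 1 to 5 rows; each row shifts and turns the commanded pose from where the row before left it, along the tool's axes as they then stand; what a row does not reach is not made up. A row lasts 1/8 s, in which the tool goes at most 62.5 mm and 10.7 degrees, less where a joint would pass 70% of its speed; a pose out of reach is approached as far as the arm can. A call with a gripper value outside its range is refused whole. "jaw" is the finger opening in m, from 0 to 0.0912, set as the call begins (left out, the last holds). The fingers move at their own pace and stop on an object; "newtons" is the grip in N (left out, the last holds). Time passes only in rows, so rows that do not move let the fingers close. It gives the time, the measured TCP pose, the force, the opening and the grip force at its end, in the units of the state.
- env.state(): the state, without advancing time (a new reading comes with each control period).
- env.grab_frame(name): name is "scene" or "top"; returns (picture, depth): 420x560x3 uint8, blue, green, red; 420x560 float32, mm along the optical axis (not along the pixel's ray), 0 where there is no reading.
- env.camera_model(name): a dict with "fx", "fy", "cx", "cy" (pixels), "eye" and "rotation" of the camera in the world. Camera axes: x right, y down, z forward; pixel columns grow to the right and rows downward; lengths in mm; the calibration is good to about 2 mm. A picture is of the moment at which its call begins. camera_model takes no time and is no camera call.
- env.job_done(): hands the job in; it is judged then, once.
Trained networks look in the newest picture that a camera, given by its name, has taken for a name from the list of things; names that differ only in an ending like _2 or _b are one class to them, and where a whole thing is asked for, a point or a joint stands for the part that bears it (a point fixed in the world has none). Each returns a list of dicts, best first, with "score" (0 to 1); they miss things now and then, are a little off and sometimes report something else, mostly with a low value. They report only what shows in the picture. A call takes as long as a camera call.
- env.boxes_of(camera, target): "bbox" ([left, top, right, bottom] in pixels, round what is visible of it).
- env.pinpoint(camera, target): "location" ([column, row] in pixels: a listed point, or the origin of a listed thing).
The state is a dict: "time_s": time; "qpos": joint angles; "qvel": joint speeds; "effort": joint torques, N m; "ee_pos": TCP position; "ee_rot": TCP orientation; "force": force on the tool from outside, world axes, zero at the start; "torque": the same for the moment, N m; "gripper_width": finger opening in mm; "gripper_force": force on a finger pad.
Only numpy, scipy, OpenCV 4.12 (cv2) and the standard library are available. Lean on these libraries where they do the work, as an engineer would, in place of code of your own. Each camera call takes 0.05 s, during which the arm holds its last target. There are 200 camera calls.

TASK

Load all the loose suction tools into the magazine: flip its cam lever over to free the sliding fork and push the fork fully open, then hang each tool cup down in a slot of its own, its flange sitting flat on the fork. Turn each tool upright by laying it, handle up, in the slanted rest and letting go, then taking it again by its handle. Finally slide the fork fully home and flip the lever fully back to lock it.

Things in the scene. Friction and masses are not known exactly. Their poses are not given: they have to be found in the camera images.
- tool_a: suction tool, 138 mm, 0.14 kg (None if absent; 2 or 3 are there). Origin on its axis at the flange's cup side; x axis along it from cup to handle: aluminium flange 36 x 36 mm, x 0 to 8 mm; black handle 24 x 24 mm, x 8 to 74 (stub to 78); round steel stem 14 mm thick, x 0 to -44; rubber cup 36 mm in diameter, x -42 to -62. Lies flat at first, axis 18 mm up, handle roughly toward the robot
- tool_b: suction tool, 138 mm, 0.14 kg (None if absent; 2 or 3 are there). Origin on its axis at the flange's cup side; x axis along it from cup to handle: aluminium flange 36 x 36 mm, x 0 to 8 mm; black handle 24 x 24 mm, x 8 to 74 (stub to 78); round steel stem 14 mm thick, x 0 to -44; rubber cup 36 mm in diameter, x -42 to -62. Lies flat at first, axis 18 mm up, handle roughly toward the robot
- tool_c: suction tool, 138 mm, 0.14 kg (None if absent; 2 or 3 are there). Origin on its axis at the flange's cup side; x axis along it from cup to handle: aluminium flange 36 x 36 mm, x 0 to 8 mm; black handle 24 x 24 mm, x 8 to 74 (stub to 78); round steel stem 14 mm thick, x 0 to -44; rubber cup 36 mm in diameter, x -42 to -62. Lies flat at first, axis 18 mm up, handle roughly toward the robot
- rest: loose slanted metal rest, 0.9 kg, base 114 x 78 mm, origin at the base, z up: an open trough at 45 degrees, 44 mm wide inside, rising toward the rest's -x. Its walls reach 13 mm above the axis of a tool laid in it and hold cup, stem and flange; the handle sticks out at the top, free on all sides. A stop at the lower end bears the cup
- rest_seat (a point): where a tool's origin lies when it is laid in the rest against the stop: 76 mm above the rest's origin; the tool's x axis then points along the rest's -x and up at 45 degrees
- magazine: tool magazine, fixed, base 115 x 310 mm, origin at the table, z up. Its -x is its front, to which the slots open; its y runs along the row of slots, +y end nearest the robot. Three gate posts, 8 mm thick, 92 mm high, stand 52 mm before the slot line: they bar the slots when the fork is home and stand 30 and 32 mm to either side of a slot's middle when it is open
- shuttle (a joint): sliding fork, m: 0 home (toward the robot), 0.032 fully open (away, magazine's -y). Rubs with 2 N, stays put. Plate 8 mm thick; slots 18 mm wide, 62 apart. A nose 4 mm high edges its front, 30 to 37 mm before the slot line: lift the flange over it as the stem goes in along the magazine's +x. Slots end where the stem is 2 mm past the slot point. A wall 30 mm behind stands 6 mm above the fork
- slot_near (a point): nearest slot of the fork, counted from the robot: where a hung tool's origin comes to rest, mid-slot on the fork's upper face, 100 mm above the table. Moves with the fork
- slot_mid (a point): middle slot of the fork, counted from the robot: where a hung tool's origin comes to rest, mid-slot on the fork's upper face, 100 mm above the table. Moves with the fork
- slot_far (a point): farthest slot of the fork, counted from the robot: where a hung tool's origin comes to rest, mid-slot on the fork's upper face, 100 mm above the table. Moves with the fork
- shuttle_knob (a point): grip point of the fork's upright round black knob, 16 mm thick, its top 13 mm above this point (138 mm above the table) and its foot 25 mm below; at the robot's end of the fork
- cam_lever (a joint): cam lever at the robot's end of the magazine, rad: 0 locked (leans 0.7 from vertical to the magazine's +x, its back), 1.4 free (leans 0.7 to its -x, front). Turns about the magazine's y direction, needs 1.5 N at its end, stays put. Locked, its pawl holds the fork; the pawl swings in only with the fork home (or open)
- lever_tip (a point): centre of the black ball, 20 mm thick, at the end of the lever's rod (10 mm thick); both are polished and slippery
- lever_pivot (a point): fixed point on the lever's axis, 60 mm above the table; the ball is 75 mm from it. Nothing else within 25 mm of the lever's plane is higher than 70 mm; the fork's knob is 40 mm from that plane with the fork home

How it is judged:
By the outcome, as a careful person would: the job done as asked, in the order asked, and still so for the second after the job is handed in, with the robot touching nothing.
Of tool_a, tool_b, tool_c only 2 to 3 are there at a start; the rules pass over those that are not, and their reading is None.
At some moment in a run one of rest may be knocked a few centimetres aside while the robot is not near it.
Once in a run the grip may slacken for a moment while it holds something.
It also fails if it takes over 210 s, if anything falls off the work surface, if the arm or the gripper's body presses on something with over 40 N, if the wrist force passes 120 N, or if a joint passes its speed limit or range.

## Working session

There is one attempt and no reset: what is moved stays moved. The work goes in short steps, Python scripts to look and compute and a tool call to move; the robot and the scene stay as the last step left them, time stands still between calls to the robot, and variables do not carry over. Pictures are saved under pics/ and viewed, at most 14 in all, crops included, and the job is handed in when it is done.

Besides the shell and the picture viewer there is one more tool, called after "Request:" as a command line: name --argument value ..., lists and objects as JSON in quotes. arm_command: Moves the arm, as the interface text tells. Its arguments: {"type":"object","properties":{"motion":{"type":"array"},"jaw":{"type":"number"},"newtons":{"type":"number"}},"required":["motion"]}

```bash
ls; mkdir -p pics; cat > h.py <<'E'
import numpy as np, cv2
from workcell import env
from scipy.spatial.transform import Rotation as R
def pix(cam,u,v,d=None,z=None):
    m=env.camera_model(cam); r=np.array([(u-m['cx'])/m['fx'],(v-m['cy'])/m['fy'],1.])
    w=np.array(m['rotation'])@r; e=np.array(m['eye'])
    return e+w*(d if z is None else (z-e[2])/w[2])
def cloud(cam,dep):
    m=env.camera_model(cam); v,u=np.indices(dep.shape)
    p=np.stack([(u-m['cx'])/m['fx']*dep,(v-m['cy'])/m['fy']*dep,dep],-1)
    return p@np.array(m['rotation']).T+np.array(m['eye'])
E
python3 - <<'E'
from h import *
print(env.state())
for c in ('scene','top'):
    im,d=env.grab_frame(c); cv2.imwrite(f'pics/{c}0.png',im); np.save(f'{c}0.npy',d)
    m=env.camera_model(c);print(c,m)
    for t in ('tool_a','rest','rest_seat','magazine','slot_near','slot_mid','slot_far','shuttle_knob','lever_tip','lever_pivot'):
        for q in env.pinpoint(c,t)[:4]:
            u,v=q['location']; print(t,round(q['score'],2),np.round([u,v]),np.round(pix(c,u,v,d[min(int(v),419),min(int(u),559)])))
E
```

```text
pics
{'time_s': 0.0, 'qpos': array([-7.01875293e+01,  1.83505474e+01,  8.97038191e+01,  4.64319565e-04,
        7.20424019e+01, -1.14360987e+00]), 'qvel': array([-0.08738653,  0.03255684, -0.02835365,  0.03903853,  0.0589043 ,
       -0.04086371]), 'effort': array([-2.48767858e-03, -4.12463057e+01, -2.31977248e+01,  7.25401123e-02,
        4.58456366e-02, -1.48232430e-04]), 'ee_pos': array([ 205.52088923, -536.53026341,  227.14873594]), 'ee_rot': array([-1.79903260e+02, -2.37271427e-03,  2.09559350e+01]), 'force': array([0.67275158, 0.54484392, 0.27823316]), 'torque': array([-0.03165896,  0.01028321,  0.00266284]), 'gripper_force': 0.0, 'gripper_width': 91.0341548045548}
scene {'fx': 481.3785473093823, 'fy': 481.3785473093823, 'cx': 281.80949653428155, 'cy': 199.86670290984895, 'eye': array([  3.4875368 , 677.64455944, 445.25626844]), 'rotation': array([-112.36418178,    1.41895372, -139.13289805])}
tool_a 0.98 [303. 207.] [-153884. -153210. -153442.]
tool_a 0.76 [330. 239.] [-137247. -136573. -136805.]
rest 0.69 [257. 233.] [-130429. -129755. -129988.]
rest_seat 0.6 [257. 197.] [-13
[... 996 characters left out ...]
64092.]
magazine 0.22 [221. 223.] [-58877. -59189. -58282.]
magazine 0.17 [223. 180.] [-69017. -69329. -68422.]
slot_near 0.95 [221. 209.] [-67004. -67316. -66409.]
slot_near 0.45 [321. 146.] [-106983. -107295. -106388.]
slot_near 0.44 [221. 224.] [-58886. -59198. -58291.]
slot_mid 0.9 [222. 181.] [-69163. -69475. -68568.]
slot_mid 0.31 [333. 224.] [-111869. -112181. -111273.]
slot_far 0.59 [223. 156.] [-69760. -70072. -69164.]
slot_far 0.15 [225. 189.] [-63838. -64150. -63243.]
shuttle_knob 0.8 [226. 226.] [-61998. -62310. -61403.]
lever_tip 0.51 [199. 242.] [-51180. -51492. -50584.]
lever_pivot 0.6 [225. 244.] [-64597. -64909. -64001.]
lever_pivot 0.29 [222. 157.] [-69033. -69345. -68438.]
```

```bash
sed -i "s/np.array(m\['rotation'\])/R.from_euler('xyz',m['rotation'],degrees=True).as_matrix()/" h.py
python3 - <<'E'
from h import *
env.grab_frame
for c in ('scene','top'):
    d=np.load(f'{c}0.npy')
    im=cv2.imread(f'pics/{c}0.png'); s=im[120:320,140:440]; cv2.imwrite(f'pics/{c}0c.png',cv2.resize(s,(800,533),interpolation=cv2.INTER_CUBIC))
L={'scene':dict(tool=(303,207),tool2=(330,239),rest=(257,233,0),seat=(257,197,76),near=(231,243,100),mid=(203,233,100),far=(179,225,100),knob=(244,232,125),tip=(242,259,117),piv=(265,282,60)),
'top':dict(tool=(366,159,18),tool2=(293,223,18),rest=(312,155,0),seat=(316,147,76),mag=(228,188,0),near=(221,209,100),mid=(222,181,100),far=(223,156,100),knob=(226,226,125),tip=(199,242,117),piv=(225,244,60))}
for c in L:
    d=np.load(f'{c}0.npy')
    for k,a in L[c].items():
        print(c,k,np.round(pix(c,a[0],a[1],d[a[1],a[0]])), np.round(pix(c,a[0],a[1],z=a[2])) if len(a)>2 else '')
E
```

```text
scene tool [618. -89.  23.] 
scene tool2 [474.  10.  29.] 
scene rest [625.  53.  12.] [642.  35.   0.]
scene seat [674.  -1.  62.] [648.  24.  76.]
scene near [652. 101.   0.] [507. 230. 100.]
scene mid [581. 224.  92.] [569. 234. 100.]
scene far [804. 113.   0.] [625. 239. 100.]
scene knob [468. 238. 134.] [481. 225. 125.]
scene tip [427. 283. 123.] [435. 276. 117.]
scene piv [429. 238.  64.] [433. 234.  60.]
top tool [629. -95.  38.] [633. -99.  18.]
top tool2 [481.  77.  24.] [482.  76.  18.]
top rest [634.  33.  62.] [648.  28.   0.]
top seat [656.  22.  47.] [649.  25.  76.]
top mag [554. 220.  99.] [568. 232.   0.]
top near [516. 246.  20.] [508. 235. 100.]
top mid [584. 245.  11.] [569. 233. 100.]
top far [645. 244.   9.] [625. 231. 100.]
top knob [470. 222. 107.] [469. 220. 125.]
top tip [436. 275. 132.] [436. 278. 117.]
top piv [433. 229.  71.] [433. 231.  60.]
```

View pics/top0c.png

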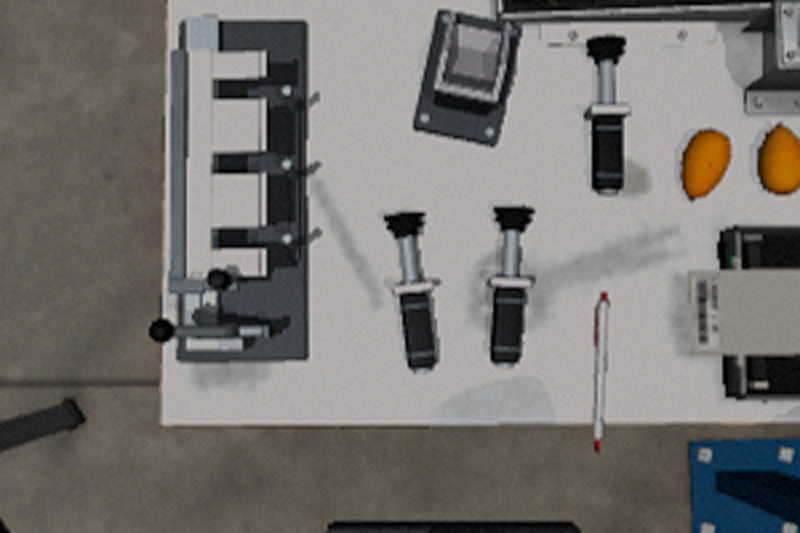

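View pics/scene0c.png

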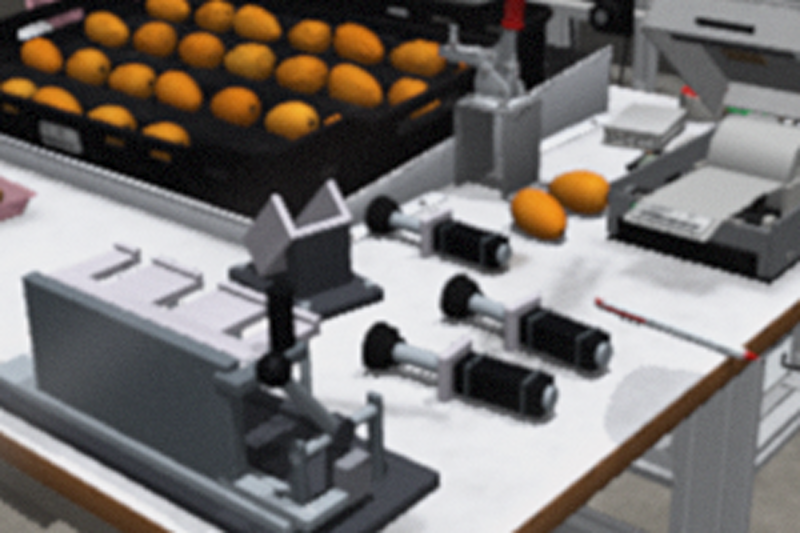

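```bash
cat > seg.py <<'E'
from h import *
def comps(d,lo=9,hi=110,box=(380,720,-140,170),amin=60):
    P=cloud('top',d); m=(P[...,2]>lo)&(P[...,2]<hi)&(P[...,0]>box[0])&(P[...,0]<box[1])&(P[...,1]>box[2])&(P[...,1]<box[3])&(d>0)
    n,l,s,c=cv2.connectedComponentsWithStats(m.astype(np.uint8),connectivity=8)
    for i in range(1,n):
        if s[i,4]<amin: continue
        q=P[l==i]; mu=q[:,:2].mean(0); r=cv2.minAreaRect((q[:,:2]).astype(np.float32))
        w,v=np.linalg.eigh(np.cov((q[:,:2]-mu).T)); a=v[:,1]*np.sign(-v[0,1])
        t=(q[:,:2]-mu)@a; yield i,s[i,4],mu,a,t,q,r
E
python3 - <<'E'
from seg import *
d=np.load('top0.npy')
for i,n,mu,a,t,q,r in comps(d):
    print(n,np.round(mu,1),'ang',np.round(np.degrees(np.arctan2(a[1],a[0])),1),'ends',np.round([t.min(),t.max()]),'zmax',np.round(np.percentile(q[:,2],[50,98])),'rect',np.round(r[0],1),np.round(r[1],1),round(r[2],1))
# rest height grid
P=cloud('top',d)
print('rest')
for x in range(580,740,10):
    print(x,[ (lambda s:int(np.median(s)) if len(s) else -1)(P[...,2][(abs(P[...,0]-x)<5)&(abs(P[...,1]-y)<5)]) for y in range(-40,110,10)])
print('mag')
for y in range(170,300,6):
    print(y,[ (lambda s:int(np.median(s)) if len(s) else -1)(P[...,2][(abs(P[...,0]-x)<4)&(abs(P[...,1]-y)<3)]) for x in range(400,700,8)])
E
```

```text
1562 [664.5  11.1] ang 125.3 ends [-153.   74.] zmax [23. 82.] rect [660.2 -34.8] [208.6 118.5] 89.1
636 [ 621.  -100.4] ang 178.8 ends [-73.  67.] zmax [28. 36.] rect [ 623.7 -101.2] [ 35.  140.3] 88.1
607 [469.7 -10.3] ang 175.7 ends [-72.  68.] zmax [28. 37.] rect [471.7 -11.5] [ 35.6 139.8] 87.0
583 [466.4  73.1] ang -173.6 ends [-71.  69.] zmax [29. 36.] rect [467.4  73. ] [139.5  35.3] 5.6
rest
580 [0, 0, 0, 0, -1, -1, 0, 0, 0, 0, 0, 0, 0, -1, 0]
590 [0, -1, 0, 0, 0, -1, 0, 0, -1, -1, 0, -1, -1, -1, 0]
600 [-1, 0, 0, 0, 0, 0, -1, 0, 0, 0, -1, 0, 0, 0, 0]
610 [0, 0, -1, 0, 12, 12, 11, 9, 6, 2, 0, 0, 0, -1, -1]
620 [0, -1, 0, 1, 10, 11, 10, 10, 11, 10, 11, 8, 0, 0, -1]
630 [-2, 0, 0, 10, 13, 49, 41, 29, 19, 10, 11, 2, -1, 0, 0]
640 [-1, 0, 0, 10, 74, 63, 64, 63, 64, 51, 10, 0, 0, 0, 0]
650 [0, 0, 0, 10, 82, 50, 62, 62, 63, 68, 11, 0, 0, -1, 0]
660 [0, 0, 0, 11, 75, 41, 44, 46, 47, 83, 9, -1, -1, -1, 0]
670 [-1, -1, 2, 68, 34, 32, 35, 36, 38, 11, 9, 0, -1, 0, -1]
680 [0, 0, 9, 58, 20, 22, 24, 27, 51, 11, 0, 0, 0, 0, 0]
690 [-1, 0, 10, 45, 24, 21, 21, 19, 60, 10, -1, -1, -1, -1, -1
[... 3005 characters left out ...]
 105, 104, 104, 104, 103, 104, 104, 104, 104, 104, 105, 105, 103, 103, 104, 105, 103, 106, -1, -1, 22, 20]
278 [-1, 4, 11, 13, 127, 124, 10, 10, 11, -1, -1, -1, -1, -1, -1, -1, -1, -1, -1, -1, -1, -1, -1, -1, -1, -1, -1, -1, -1, -1, -1, -1, -1, -1, -1, -1, 11, 11]
284 [-2, 1, -2, 0, 124, 60, 0, -1, 0, -1, -1, -1, -1, -1, -1, -1, -1, -1, -1, -1, -1, -1, -1, -1, -1, -1, -1, -1, -1, -1, -1, -1, -1, -1, -1, -1, -1, 10]
290 [0, 0, -1, 0, -2, 2, -1, 0, 0, -1, -1, 3, 0, 0, -1, 1, -2, 0, 0, 0, -1, 0, 0, 0, 1, -1, -1, -1, -1, -1, -1, -1, -1, -1, -1, -1, 0, -1]
296 [0, -1, -1, -2, -1, -1, -1, 0, -1, 0, 0, -1, 0, -1, -2, 0, -1, 0, -3, 0, 1, -1, -1, 0, 0, -1, -1, -1, 0, -1, 0, -1, 0, -1, -1, -1, -1, -1]
```

Request:
arm_command --motion '[{"offset": [0, 0, -0.02], "spin": 0.183}, {"offset": [0, 0, -0.02], "spin": 0.183}, {"offset": [0.015, -0.0565, 0], "spin": 0}, {"offset": [0.015, -0.0565, 0], "spin": 0}, {"offset": [0.015, -0.0565, 0], "spin": 0}]' --jaw 0.0 --newtons 20

```text
time_s: 1.72
ee_pos: [250.9, -365.9, 268.0]
ee_rot: [180.0, -0.0, -0.1]
force: [1.1, -0.3, -0.9]
gripper_width: 43.9
gripper_force: 0.0
```

Request:
arm_command --motion '[{"offset": [0.015, -0.0565, 0], "spin": 0}, {"offset": [0.015, -0.0565, 0], "spin": 0}, {"offset": [0.015, -0.0565, 0], "spin": 0}, {"offset": [0.015, -0.0565, 0], "spin": 0}, {"offset": [0.015, -0.0565, 0], "spin": 0}]'

```text
time_s: 2.35
ee_pos: [325.9, -83.3, 268.3]
ee_rot: [180.0, -0.1, -0.0]
force: [1.5, 0.5, 0.3]
gripper_width: 0.2
gripper_force: 0.0
```

```bash
python3 - <<'E'
from h import *
P=cloud('top',np.load('top0.npy')); 
def c(x0,x1,y0,y1,z0,z1):
    m=(P[...,0]>x0)&(P[...,0]<x1)&(P[...,1]>y0)&(P[...,1]<y1)&(P[...,2]>z0)&(P[...,2]<z1); q=P[m]; print(len(q),np.round(q.mean(0),1),np.round((q.min(0)+q.max(0))/2,1),np.round(q.max(0)-q.min(0),1))
c(450,500,210,250,128,145);c(415,460,255,300,112,140)
E
```

```text
45 [473.5 229.  136.3] [473.9 229.1 134.6] [14.4 13.  10.5]
71 [433.7 273.6 125.1] [434.1 274.4 122.9] [16.8 18.1 18.1]
```

Request:
arm_command --motion '[{"offset": [0.0154, -0.056, 0], "spin": 0}, {"offset": [0.0154, -0.056, 0], "spin": 0}, {"offset": [0.0154, -0.056, 0], "spin": 0}, {"offset": [0.0154, -0.056, 0], "spin": 0}, {"offset": [0.0154, -0.056, 0], "spin": 0}]'

```text
time_s: 2.98
ee_pos: [403.0, 197.1, 268.2]
ee_rot: [180.0, -0.1, 0.0]
force: [1.7, -0.3, 0.1]
gripper_width: 0.3
gripper_force: 0.0
```

Request:
arm_command --motion '[{"offset": [0.0154, -0.056, 0], "spin": 0}, {"offset": [0.0154, -0.057, 0], "spin": 0}, {"offset": [0, 0, 0.05], "spin": 0}, {"offset": [0, 0, 0.05], "spin": 0}, {"offset": [0, 0, 0.05], "spin": 0}]'

```text
time_s: 3.6
ee_pos: [433.6, 308.3, 116.6]
ee_rot: [-180.0, -0.0, 0.0]
force: [0.5, 0.7, -0.4]
gripper_width: 0.6
gripper_force: 0.0
```

Request:
arm_command --motion '[{"offset": [0, 0.018, 0], "spin": 0}, {"offset": [0, 0.018, 0], "spin": 0}, {"offset": [0, 0.018, 0], "spin": 0}, {"offset": [0, 0.018, 0], "spin": 0}, {"offset": [0, 0.014, 0], "spin": 0}]'

```text
time_s: 4.22
ee_pos: [433.9, 220.7, 118.7]
ee_rot: [-180.0, -0.1, -0.1]
force: [-0.4, 1.7, 0.8]
gripper_width: 0.5
gripper_force: 1.0
```

Request:
arm_command --motion '[{"offset": [0, 0.006, 0], "spin": 0}, {"offset": [0, 0.004, 0], "spin": 0}, {"offset": [0, 0, 0], "spin": 0}]'

```text
time_s: 4.6
ee_pos: [433.6, 211.7, 117.8]
ee_rot: [180.0, 0.0, 0.0]
force: [-0.4, -0.4, 0.5]
gripper_width: 0.5
gripper_force: 0.1
```

Request:
arm_command --motion '[{"offset": [0, 0.004, 0], "spin": 0}, {"offset": [0, 0.004, 0], "spin": 0}]'

```text
time_s: 4.85
ee_pos: [433.9, 205.0, 118.0]
ee_rot: [-179.9, -0.0, -0.0]
force: [-0.6, 8.7, 3.3]
gripper_width: 0.7
gripper_force: 4.4
```

```bash
python3 - <<'E'
from h import *
im,d=env.grab_frame('scene'); cv2.imwrite('pics/s1.png',cv2.resize(im[190:310,180:300],(600,600),interpolation=cv2.INTER_CUBIC))
E
```

```text
(no output)
```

View pics/s1.png

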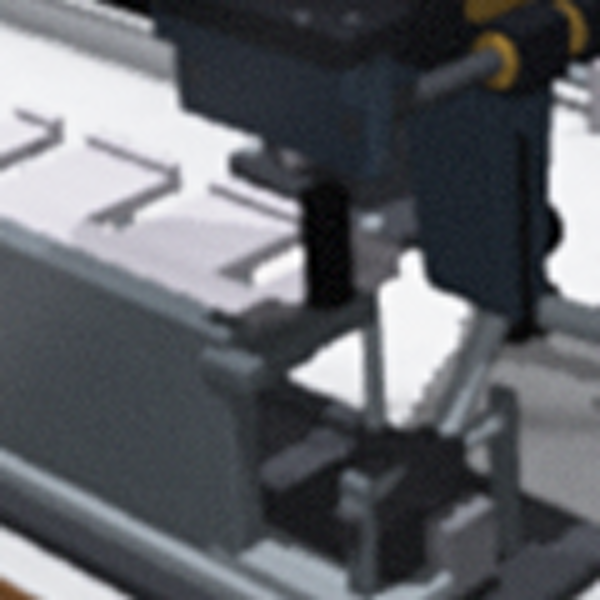

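Request:
arm_command --motion '[{"offset": [0, -0.008, -0.03], "spin": 0}, {"offset": [0, 0, -0.05], "spin": 0}, {"offset": [0.02, -0.012, 0], "spin": 0}, {"offset": [0.02, -0.004, 0], "spin": 0}, {"offset": [0, 0, 0], "spin": 0}]' --jaw 0.05

```text
time_s: 5.52
ee_pos: [474.2, 227.7, 197.5]
ee_rot: [179.9, 0.0, -0.0]
force: [-0.0, -0.2, -0.1]
gripper_width: 47.7
gripper_force: 0.0
```

Request:
arm_command --motion '[{"offset": [0, 0, 0.04], "spin": 0}, {"offset": [0, 0, 0.034], "spin": 0}]'

```text
time_s: 5.78
ee_pos: [472.3, 227.2, 122.7]
ee_rot: [179.9, 0.1, -0.0]
force: [-0.6, 0.1, -1.0]
gripper_width: 50.0
gripper_force: 0.0
```

Request:
arm_command --motion '[{"offset": [0, 0, 0], "spin": 0}, {"offset": [0, 0, 0], "spin": 0}, {"offset": [0, 0, 0], "spin": 0}]' --jaw 0.0

```text
time_s: 6.15
ee_pos: [474.4, 228.3, 125.5]
ee_rot: [-179.9, -0.2, -0.0]
force: [0.9, -0.9, 0.9]
gripper_width: 23.2
gripper_force: 0.0
```

Request:
arm_command --motion '[{"offset": [0, 0, 0], "spin": 0}, {"offset": [0, 0, 0], "spin": 0}, {"offset": [0.01, 0, 0], "spin": 0}, {"offset": [0.01, 0, 0], "spin": 0}, {"offset": [0.01, 0, 0], "spin": 0}]'

```text
time_s: 6.78
ee_pos: [504.0, 230.8, 125.4]
ee_rot: [-179.7, -0.1, -0.1]
force: [-3.0, 7.8, 2.5]
gripper_width: 15.5
gripper_force: 20.0
```

Request:
arm_command --motion '[{"offset": [0.004, 0, 0], "spin": 0}, {"offset": [0.002, 0, 0], "spin": 0}, {"offset": [0, 0, 0], "spin": 0}]'

```text
time_s: 7.15
ee_pos: [506.5, 230.8, 125.4]
ee_rot: [-179.7, 0.3, -0.1]
force: [-10.8, 9.1, 6.5]
gripper_width: 15.5
gripper_force: 20.0
```

Request:
arm_command --motion '[{"offset": [0, 0, 0], "spin": 0}, {"offset": [0, 0, 0], "spin": 0}, {"offset": [0, 0, -0.06], "spin": 0}, {"offset": [-0.01, 0.06, -0.03], "spin": 0}, {"offset": [-0.02, 0.06, 0], "spin": 0}]' --jaw 0.05

```text
time_s: 7.78
ee_pos: [482.8, 112.4, 214.3]
ee_rot: [-180.0, -0.4, 0.1]
force: [-0.0, -0.5, -0.6]
gripper_width: 49.8
gripper_force: 0.0
```

Request:
arm_command --motion '[{"offset": [-0.02, 0.06, 0], "spin": 0}, {"offset": [-0.02, 0.06, 0], "spin": 0}, {"offset": [-0.02, 0.02, 0], "spin": 0}, {"offset": [-0.01, 0, 0], "spin": 0}, {"offset": [0, 0, 0], "spin": 0}]'

```text
time_s: 8.4
ee_pos: [411.0, -24.9, 211.9]
ee_rot: [-180.0, -0.1, -0.0]
force: [0.0, 0.6, -0.1]
gripper_width: 49.8
gripper_force: 0.0
```

```bash
cat > rest.py <<'E'
from seg import *
def restfit(d):
    P=cloud('top',d); m=(P[...,0]>560)&(P[...,0]<716)&(P[...,1]>-70)&(P[...,1]<130)&(P[...,2]>5)&(P[...,2]<95)
    n,l,s,c=cv2.connectedComponentsWithStats(m.astype(np.uint8)); i=1+np.argmax(s[1:,4]); q=P[l==i]
    r=cv2.minAreaRect(q[q[:,2]<14][:,:2].astype(np.float32)); return r,q
E
python3 - <<'E'
from rest import *
im,d=env.grab_frame('top'); cv2.imwrite('pics/t1.png',im); np.save('t1.npy',d)
r,q=restfit(d); print('rest',r, restfit(np.load('top0.npy'))[0])
P=cloud('top',d)
# slot gaps: columns at fork rows y 205..235, z
gx=[]
for y in range(204,238,3):
    m=(abs(P[...,1]-y)<2.5)&(P[...,0]>500)&(P[...,0]<720)&(P[...,2]>85)&(P[...,2]<110)
    xs=np.sort(P[m][:,0]); g=np.where(np.diff(xs)>9)[0]; print(y,[(round(xs[k],1),round(xs[k+1],1)) for k in g])
for t in ('slot_near','slot_mid','slot_far','rest_seat','rest','tool_a'):
    for q in env.pinpoint('top',t)[:3]:
        u,v=q['location']; z={'s':100,'t':18}.get(t[0],76 if 'seat' in t else 0); print(t,round(q['score'],2),np.round(pix('top',u,v,z=z),1))
for i,n,mu,a,t,q,r in comps(d): print(n,np.round(mu,1),'ang',np.round(np.degrees(np.arctan2(a[1],a[0])),1),np.round(mu+a*t.max(),1))
print(env.state()['ee_pos'])
E
```

```text
rest ((665.978271484375, 2.2767715454101562), (114.30816650390625, 127.3857650756836), 77.38626861572266) ((665.61572265625, 1.2633743286132812), (116.30143737792969, 127.67559814453125), 77.28160858154297)
204 [(np.float64(531.6), np.float64(550.2)), (np.float64(593.8), np.float64(611.9)), (np.float64(653.7), np.float64(674.8))]
207 [(np.float64(531.6), np.float64(550.0)), (np.float64(593.6), np.float64(612.1)), (np.float64(654.5), np.float64(674.4))]
210 [(np.float64(532.2), np.float64(549.9)), (np.float64(593.6), np.float64(612.0)), (np.float64(654.6), np.float64(674.0))]
213 [(np.float64(532.2), np.float64(549.9)), (np.float64(593.6), np.float64(612.1)), (np.float64(654.5), np.float64(674.0))]
216 [(np.float64(531.9), np.float64(550.1)), (np.float64(593.5), np.float64(611.9)), (np.float64(654.5), np.float64(674.5))]
219 [(np.float64(532.3), np.float64(550.0)), (np.float64(594.0), np.float64(611.9)), (np.float64(654.3), np.float64(673.8))]
222 [(np.float64(532.3), np.float64(549.8)), (np.float64(594.0), np.float64(611.9)), (np.float64(654.3), np.float64(673.5))]
225 [(np.float64(5
[... 418 characters left out ...]
9), np.float64(612.1)), (np.float64(654.6), np.float64(673.5))]
237 [(np.float64(501.2), np.float64(518.6)), (np.float64(593.9), np.float64(611.8)), (np.float64(654.3), np.float64(673.5))]
slot_near 0.64 [538.5 229.8 100. ]
slot_near 0.43 [636.2  36.4 100. ]
slot_mid 0.98 [601.  232.3 100. ]
slot_far 0.64 [660.  233.4 100. ]
rest_seat 0.83 [649.6  13.8  76. ]
rest 0.88 [654.6  23.1  -0. ]
tool_a 0.83 [630.2 -98.3  18. ]
tool_a 0.66 [481.1  -8.4  18. ]
tool_a 0.64 [476.2  70.8  18. ]
1568 [664.7  10.7] ang 125.5 [620.6  72.6]
630 [ 621.2 -100.3] ang 179.0 [553.4 -99.1]
338 [500.8 -12.4] ang 174.3 [454.2  -7.7]
584 [466.2  73.2] ang -173.6 [398.   65.5]
[411.50889569 -24.70603863 211.4509537 ]
```

```bash
cat > rest.py <<'E'
from seg import *
def restfit(d,x0=0,y0=0):
    """floor plane and side walls of the trough -> yaw, seat point"""
    P=cloud('top',d).reshape(-1,3)
    P=P[(P[:,0]>610+x0)&(P[:,0]<712+x0)&(P[:,1]>-28+y0)&(P[:,1]<75+y0)&(P[:,2]>5)&(P[:,2]<95)]
    rng=np.random.default_rng(0); best=(0,)
    for _ in range(4000):
        s=P[rng.choice(len(P),3,0)]; n=np.cross(s[1]-s[0],s[2]-s[0]); L=np.linalg.norm(n)
        if L<50: continue
        n/=L; n*=np.sign(n[2])
        if not(.62<n[2]<.79) or n[0]<.5: continue
        k=(abs((P-s[0])@n)<2.5); 
        if k.sum()>best[0]: best=(k.sum(),k)
    F=P[best[1]]; c=F.mean(0); n=np.linalg.svd(F-c)[2][2]; n*=np.sign(n[2])
    yaw=np.arctan2(n[1],n[0]); u=np.array([np.cos(yaw),np.sin(yaw)]); v=np.array([-u[1],u[0]])
    h=(P-c)@n; w=P[(h>20)&(h<36)]; s=w[:,:2]@v; 
    base=P[P[:,2]<14]; 
    return np.degrees(yaw),np.degrees(np.arccos(n[2])),F@np.r_[v,0],s,w,c,n,u,v,base
def seat(d,**k):
    yaw,tilt,fs,s,w,c,n,u,v,b=restfit(d,**k)
    mid=(np.percentile(s,2)+np.percentile(s,98))/2
    # seat: on floor+18 along normal, height 76, lateral mid
    # floor point: z+18*n2=76 ; along u
    zf=76-18*n[2]; fu=c[:2]@u-(zf-c[2])*n[2]/np.hypot(n[0],n[1]); su=fu+18*np.hypot(n[0],n[1])
    return yaw,tilt,(np.percentile(s,2),np.percentile(s,98)),su*u+mid*v,(b[:,:2]@u).min(),su
E
python3 - <<'E'
from rest import *
for f in('top0','t1'): print([np.round(x,1) for x in seat(np.load(f+'.npy'))])
E
```

```text
[np.float64(-13.0), np.float64(44.7), array([143.1, 198.4]), array([654.1,  23.8]), np.float64(584.0), np.float64(631.8)]
[np.float64(-12.9), np.float64(44.7), array([141.9, 197.1]), array([654.2,  23.7]), np.float64(584.7), np.float64(632.3)]
```

Request:
arm_command --motion '[{"offset": [-0.005, -0.0194, 0.04], "spin": 0.075}, {"offset": [0, 0, 0.05], "spin": 0}, {"offset": [0, 0, 0.05], "spin": 0}, {"offset": [0, 0, 0.03], "spin": 0}, {"offset": [0, 0, 0], "spin": 0}]'

```text
time_s: 9.38
ee_pos: [404.6, -5.5, 40.0]
ee_rot: [180.0, 0.3, -4.3]
force: [-0.4, -0.2, 0.3]
gripper_width: 49.9
gripper_force: 0.0
```

Request:
arm_command --motion '[{"offset": [0.001, 0, 0.012], "spin": 0}, {"offset": [0, 0, 0.008], "spin": 0}, {"offset": [0, 0, 0], "spin": 0}]'

```text
time_s: 9.75
ee_pos: [407.1, -5.9, 21.6]
ee_rot: [180.0, 0.0, -4.3]
force: [0.3, 0.5, 0.2]
gripper_width: 50.1
gripper_force: 0.0
```

Request:
arm_command --motion '[{"offset": [0, 0, 0], "spin": 0}, {"offset": [0, 0, 0], "spin": 0}, {"offset": [0, 0, 0], "spin": 0}, {"offset": [0, 0, 0], "spin": 0}]' --jaw 0.0 --newtons 6

```text
time_s: 10.25
ee_pos: [407.2, -5.9, 21.7]
ee_rot: [180.0, -0.0, -4.3]
force: [-0.1, 0.5, 0.7]
gripper_width: 23.9
gripper_force: 6.0
```

Request:
arm_command --motion '[{"offset": [0.003, 0, -0.0165], "spin": 0}, {"offset": [0.006, 0, -0.016], "spin": 0}, {"offset": [0.008, 0, -0.015], "spin": 0}, {"offset": [0.009, 0, -0.014], "spin": 0}, {"offset": [0.0115, 0, -0.0125], "spin": 0}]'

```text
time_s: 10.88
ee_pos: [444.1, -8.7, 95.9]
ee_rot: [180.0, 0.1, -4.3]
force: [-0.1, -0.7, -1.9]
gripper_width: 24.0
gripper_force: 6.0
```

Request:
arm_command --motion '[{"offset": [0.0125, 0, -0.011], "spin": 0}, {"offset": [0.0145, 0, -0.0095], "spin": 0}, {"offset": [0.015, 0, -0.007], "spin": 0}, {"offset": [0, 0, -0.02], "spin": 0}, {"offset": [0, 0, -0.02], "spin": 0}]'

```text
time_s: 11.5
ee_pos: [485.8, -11.8, 163.0]
ee_rot: [180.0, 0.1, -4.3]
force: [-0.1, -0.4, -1.1]
gripper_width: 24.2
gripper_force: 6.0
```

```bash
python3 - <<'E'
from h import *
im,d=env.grab_frame('scene'); print(env.state()['gripper_width']);cv2.imwrite('pics/s2.png',cv2.resize(im[120:320,180:430],(750,600),interpolation=cv2.INTER_CUBIC))
E
```

```text
24.16254098693148
```

View pics/s2.png

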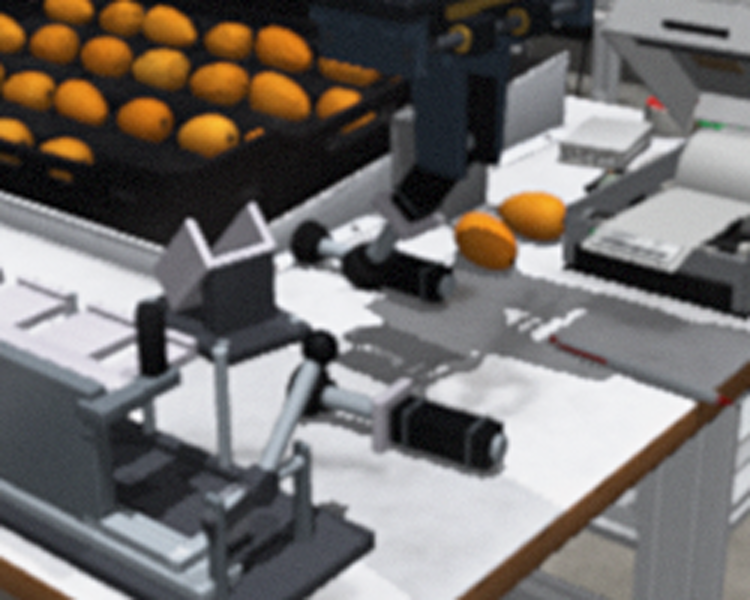

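Request:
arm_command --motion '[{"offset": [0, 0, 0], "spin": 0}, {"offset": [0, 0, -0.035], "spin": 0.076}, {"offset": [0, 0, -0.035], "spin": 0.076}, {"offset": [0.032, -0.018, 0], "spin": 0}, {"offset": [0.032, -0.018, 0], "spin": 0}]' --newtons 20

```text
time_s: 12.18
ee_pos: [557.0, 9.0, 232.4]
ee_rot: [180.0, 0.1, -13.0]
force: [1.0, 0.3, -0.6]
gripper_width: 23.8
gripper_force: 20.0
```

Request:
arm_command --motion '[{"offset": [0.032, -0.018, 0], "spin": 0}, {"offset": [0.032, -0.0187, 0], "spin": 0}, {"offset": [0, 0, 0], "spin": 0}]'

```text
time_s: 12.55
ee_pos: [628.6, 30.9, 230.3]
ee_rot: [180.0, 0.2, -13.0]
force: [0.0, 0.1, -1.3]
gripper_width: 24.1
gripper_force: 20.0
```

```bash
python3 - <<'E'
from h import *
im,d=env.grab_frame('scene'); s=env.state();print(s['ee_pos'],s['ee_rot'],s['gripper_width']);cv2.imwrite('pics/s3.png',cv2.resize(im[130:270,200:340],(600,600),interpolation=cv2.INTER_CUBIC))
E
```

```text
[627.14033314  30.40300728 230.66140645] [179.92796748   0.22926842 -12.98522114] 23.66492795793618
```

View pics/s3.png

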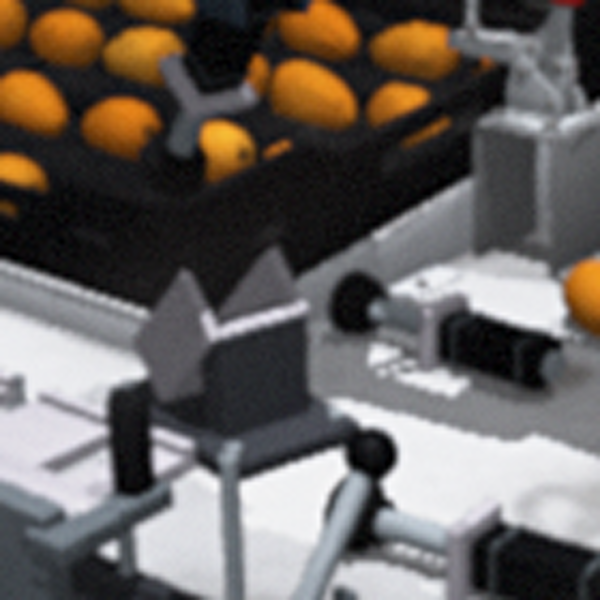

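Request:
arm_command --motion '[{"offset": [0, 0, 0.02], "spin": 0}, {"offset": [0, 0, 0.02], "spin": 0}, {"offset": [0, 0, 0.016], "spin": 0}, {"offset": [0, 0, 0.01], "spin": 0}, {"offset": [0, 0, 0], "spin": 0}]' --newtons 8

```text
time_s: 13.22
ee_pos: [626.8, 30.1, 166.4]
ee_rot: [180.0, 0.1, -13.0]
force: [0.1, 0.5, -1.2]
gripper_width: 24.0
gripper_force: 8.0
```

Request:
arm_command --motion '[{"offset": [0, 0, 0.005], "spin": 0}, {"offset": [0, 0, 0.005], "spin": 0}, {"offset": [0, 0, 0], "spin": 0}]' --newtons 6

```text
time_s: 13.6
ee_pos: [627.2, 30.2, 156.8]
ee_rot: [180.0, 0.0, -13.0]
force: [-0.0, 1.3, -0.8]
gripper_width: 23.9
gripper_force: 6.0
```

Request:
arm_command --motion '[{"offset": [-0.007, 0, 0.005], "spin": 0}, {"offset": [-0.007, 0, 0.005], "spin": 0}, {"offset": [-0.007, 0, 0.005], "spin": 0}, {"offset": [-0.004, 0, 0.003], "spin": 0}, {"offset": [0, 0, 0], "spin": 0}]'

```text
time_s: 14.22
ee_pos: [602.7, 35.9, 139.0]
ee_rot: [180.0, 0.0, -13.0]
force: [0.8, -0.2, -1.7]
gripper_width: 23.8
gripper_force: 6.0
```

Request:
arm_command --motion '[{"offset": [-0.003, 0, 0.004], "spin": 0}, {"offset": [-0.001, 0, 0.003], "spin": 0}, {"offset": [0, 0, 0.003], "spin": 0}, {"offset": [0, 0, 0], "spin": 0}]'

```text
time_s: 14.72
ee_pos: [599.5, 36.6, 128.9]
ee_rot: [180.0, -0.0, -13.0]
force: [1.5, -0.3, -0.0]
gripper_width: 24.0
gripper_force: 6.0
```

```bash
python3 - <<'E'
from h import *
im,d=env.grab_frame('scene'); s=env.state();print(s['ee_pos'],s['force'],s['gripper_width']);cv2.imwrite('pics/s4.png',cv2.resize(im[130:270,200:340],(600,600),interpolation=cv2.INTER_CUBIC))
E
```

```text
[599.51113072  36.6297847  128.93507303] [ 2.5014663   0.37699876 -0.67267667] 24.16718536966566
```

View pics/s4.png

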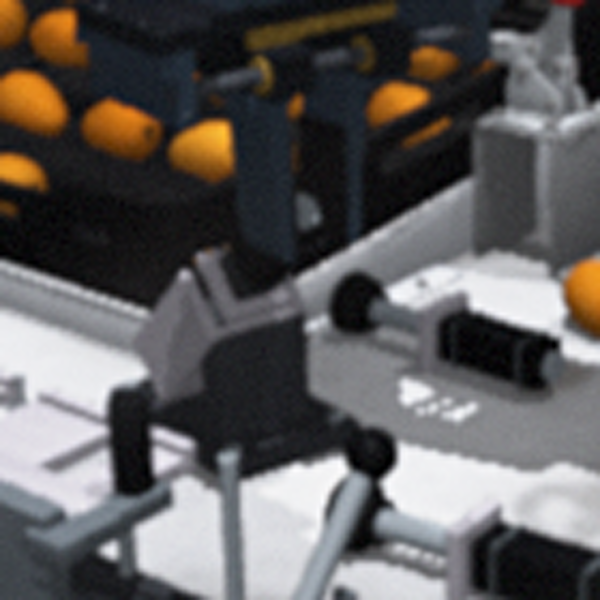

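Request:
arm_command --motion '[{"offset": [0.003, 0, 0.001], "spin": 0}, {"offset": [0.003, 0, 0.001], "spin": 0}, {"offset": [0, 0, 0], "spin": 0}]'

```text
time_s: 15.15
ee_pos: [604.5, 35.4, 127.4]
ee_rot: [180.0, 0.1, -13.0]
force: [-3.0, -0.4, 2.3]
gripper_width: 24.2
gripper_force: 6.0
```

Request:
arm_command --motion '[{"offset": [0, 0, 0], "spin": 0}, {"offset": [0, 0, 0], "spin": 0}, {"offset": [0, 0, 0], "spin": 0}, {"offset": [0, 0, 0], "spin": 0}]' --jaw 0.045

```text
time_s: 15.65
ee_pos: [605.1, 35.3, 127.0]
ee_rot: [180.0, -0.0, -13.0]
force: [0.4, -0.8, -0.4]
gripper_width: 44.6
gripper_force: 0.0
```

```bash
python3 - <<'E'
from h import *
im,d=env.grab_frame('scene'); s=env.state();print(s['ee_pos'],s['force'],s['gripper_width']);cv2.imwrite('pics/s5.png',cv2.resize(im[130:270,200:340],(600,600),interpolation=cv2.INTER_CUBIC))
E
```

```text
[605.08127575  35.32901378 127.02812446] [ 0.43217231 -0.32769526  0.24010188] 44.53184339128515
```

View pics/s5.png

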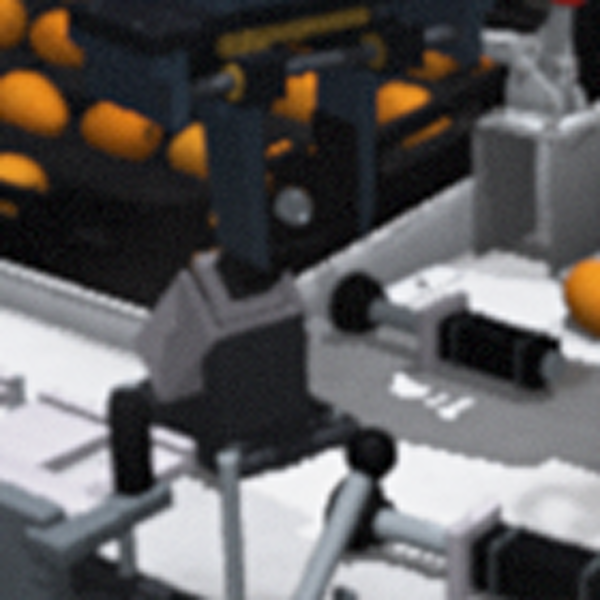

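Request:
arm_command --motion '[{"offset": [0, 0, 0], "spin": 0}, {"offset": [0, 0, 0], "spin": 0}, {"offset": [0, 0, 0], "spin": 0}, {"offset": [0, 0, 0], "spin": 0}, {"offset": [0, 0, 0], "spin": 0}]' --jaw 0.0 --newtons 15

```text
time_s: 16.32
ee_pos: [605.0, 35.3, 127.1]
ee_rot: [180.0, -0.0, -13.0]
force: [0.3, 0.7, -1.6]
gripper_width: 23.7
gripper_force: 15.0
```

Request:
arm_command --motion '[{"offset": [0, 0, -0.02], "spin": 0}, {"offset": [0, 0, -0.035], "spin": 0}, {"offset": [0, 0, -0.035], "spin": 0}, {"offset": [-0.031, 0.016, 0], "spin": 0}, {"offset": [-0.031, 0.016, 0], "spin": 0}]'

```text
time_s: 16.95
ee_pos: [536.5, 18.0, 217.0]
ee_rot: [180.0, 0.0, -13.0]
force: [-0.3, -0.4, -1.6]
gripper_width: 24.0
gripper_force: 15.0
```

Request:
arm_command --motion '[{"offset": [-0.031, 0.016, 0], "spin": 0}, {"offset": [-0.031, 0.016, 0], "spin": 0}, {"offset": [0, 0, 0.04], "spin": 0}, {"offset": [0, 0, 0.04], "spin": 0}, {"offset": [0, 0, 0.02], "spin": 0}]'

```text
time_s: 17.58
ee_pos: [468.0, 0.9, 115.1]
ee_rot: [180.0, 0.2, -13.0]
force: [-0.4, -0.1, -1.2]
gripper_width: 23.7
gripper_force: 15.0
```

```bash
python3 - <<'E'
from h import *
im,d=env.grab_frame('scene'); s=env.state();print(s['ee_pos'],s['force'],s['gripper_width']);cv2.imwrite('pics/s6.png',cv2.resize(im[120:320,200:450],(750,600),interpolation=cv2.INTER_CUBIC))
E
```

```text
[466.9465476    0.95317868 113.3442536 ] [-1.39230477 -0.05816637 -2.63921182] 23.98962620413764
```

View pics/s6.png

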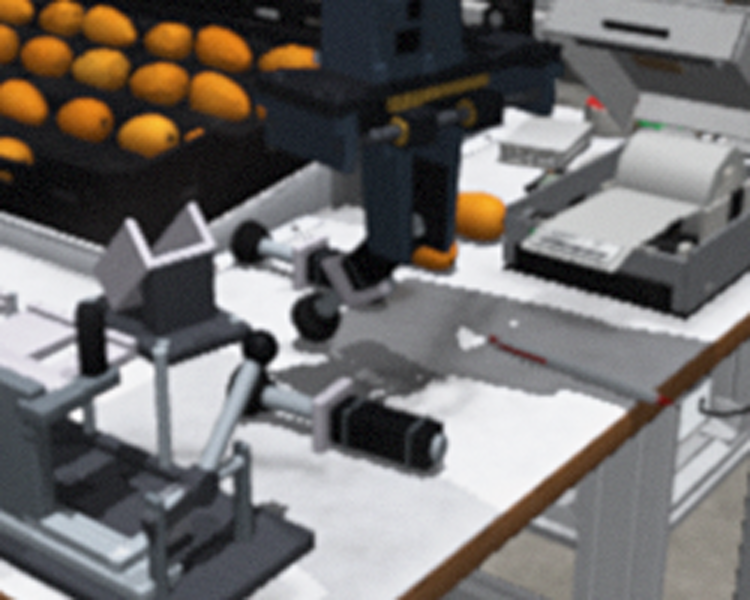

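Request:
arm_command --motion '[{"offset": [0, 0, 0.007], "spin": 0}, {"offset": [0.014, 0, -0.009], "spin": 0}, {"offset": [0.0155, 0, -0.007], "spin": 0}, {"offset": [0.016, 0, -0.005], "spin": 0}, {"offset": [0.0165, 0, -0.003], "spin": 0}]' --newtons 6

```text
time_s: 18.25
ee_pos: [531.5, -13.2, 135.4]
ee_rot: [-180.0, -0.1, -13.0]
force: [0.8, -0.2, -0.8]
gripper_width: 23.8
gripper_force: 6.0
```

Request:
arm_command --motion '[{"offset": [0.017, 0, 0], "spin": 0}, {"offset": [0.017, 0, 0.001], "spin": 0}, {"offset": [0, 0, 0.002], "spin": 0}, {"offset": [0, 0, 0], "spin": 0}]' --newtons 4

```text
time_s: 18.75
ee_pos: [562.6, -20.6, 130.7]
ee_rot: [180.0, 0.1, -13.0]
force: [0.7, 0.2, -1.8]
gripper_width: 24.1
gripper_force: 4.0
```

```bash
python3 - <<'E'
from h import *
im,d=env.grab_frame('scene'); s=env.state();print(s['ee_pos'],s['force'],s['gripper_width']);cv2.imwrite('pics/s7.png',cv2.resize(im[120:270,200:400],(800,600),interpolation=cv2.INTER_CUBIC))
E
```

```text
[562.49500484 -20.57095021 130.85455739] [-0.67364663  0.00261436 -1.25608479] 24.387892711323573
```

View pics/s7.png

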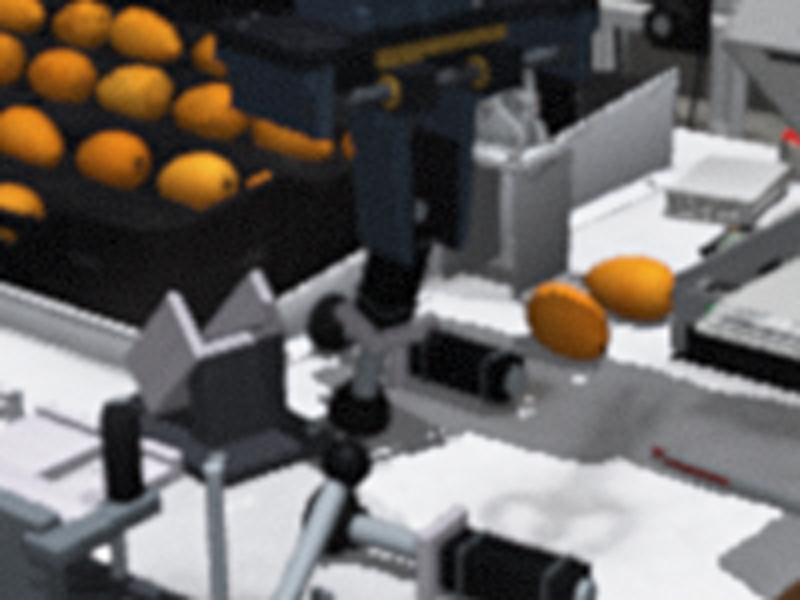

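Request:
arm_command --motion '[{"offset": [0.002, 0, 0.003], "spin": 0}, {"offset": [0, 0, 0.002], "spin": 0}, {"offset": [0, 0, 0], "spin": 0}]'

```text
time_s: 19.18
ee_pos: [565.7, -21.2, 127.1]
ee_rot: [-180.0, -0.1, -13.0]
force: [-0.8, -0.8, 3.6]
gripper_width: 23.9
gripper_force: 4.0
```

Request:
arm_command --motion '[{"offset": [0.002, 0, 0.003], "spin": 0}, {"offset": [0, 0, 0], "spin": 0}, {"offset": [0, 0, 0], "spin": 0}]'

```text
time_s: 19.55
ee_pos: [567.6, -21.6, 123.8]
ee_rot: [-180.0, -0.1, -13.0]
force: [-1.3, 0.3, 5.7]
gripper_width: 24.0
gripper_force: 4.0
```

Request:
arm_command --motion '[{"offset": [0, 0, 0], "spin": 0}, {"offset": [0, 0, -0.03], "spin": -0.18}, {"offset": [0, 0, -0.03], "spin": -0.18}, {"offset": [0, 0, -0.03], "spin": -0.18}, {"offset": [0, 0, -0.03], "spin": -0.18}]' --newtons 25

```text
time_s: 20.18
ee_pos: [566.7, -21.5, 243.1]
ee_rot: [-179.9, 0.1, 28.6]
force: [0.5, 0.3, -2.2]
gripper_width: 23.9
gripper_force: 25.0
```

Request:
arm_command --motion '[{"offset": [0, 0, 0], "spin": -0.18}, {"offset": [0, 0, 0], "spin": -0.18}, {"offset": [0, 0, 0], "spin": -0.18}, {"offset": [0, 0, 0], "spin": -0.18}, {"offset": [0, 0, 0], "spin": -0.18}]'

```text
time_s: 20.8
ee_pos: [566.7, -21.5, 242.1]
ee_rot: [-179.9, 0.0, 80.1]
force: [-0.4, -1.1, -1.4]
gripper_width: 23.9
gripper_force: 25.0
```

Request:
arm_command --motion '[{"offset": [0, 0, 0], "spin": -0.178}, {"offset": [0.05, 0.032, 0], "spin": 0}, {"offset": [0.05, 0.032, 0], "spin": 0}, {"offset": [0.05, 0.032, 0], "spin": 0}, {"offset": [0, 0, 0], "spin": 0}]'

```text
time_s: 21.42
ee_pos: [664.2, 132.1, 240.5]
ee_rot: [-179.9, -0.0, 90.2]
force: [-1.1, -0.4, -2.0]
gripper_width: 23.6
gripper_force: 25.0
```

```bash
python3 - <<'E'
from rest import *
s=env.state();print(s['ee_pos'],s['ee_rot'],s['force'],s['gripper_width'])
im,d=env.grab_frame('top'); print([np.round(x,1) for x in seat(d)])
im,d=env.grab_frame('scene'); cv2.imwrite('pics/s8.png',cv2.resize(im[60:260,120:370],(750,600),interpolation=cv2.INTER_CUBIC))
E
```

```text
[664.20315807 132.13543186 240.50159407] [-1.79879190e+02 -3.96994828e-02  9.02490855e+01] [-1.11616372 -0.36087416 -1.98595604] 23.570941066359715Traceback (most recent call last):
  File "<stdin>", line 3, in <module>
  File "rest.py", line 20, in seat
    yaw,tilt,fs,s,w,c,n,u,v,b=restfit(d,**k)
                              ~~~~~~~^^^^^^^
  File "rest.py", line 8, in restfit
    s=P[rng.choice(len(P),3,0)]; n=np.cross(s[1]-s[0],s[2]-s[0]); L=np.linalg.norm(n)
        ~~~~~~~~~~^^^^^^^^^^^^
  File "numpy/random/_generator.pyx", line 864, in numpy.random._generator.Generator.choice
ValueError: a must be a positive integer unless no samples are taken
```

```bash
cat > hang.py <<'E'
from h import *
def hang(d,x,y,z):  # tool in grip, TCP at x,y,z ; camera-facing surfaces
    P=cloud('scene',d).reshape(-1,3); P=P[(abs(P[:,0]-x)<40)&(abs(P[:,1]-y)<40)]
    for n,a,b in (('cup',-124,-106),('stem',-98,-66),('flange',-62,-54),('handle',-50,-20)):
        q=P[(P[:,2]>z+a)&(P[:,2]<z+b)]
        if len(q)>5: print(n,len(q),'x',np.round(np.percentile(q[:,0],[3,50,97])-x,1),'y',np.round(np.percentile(q[:,1],[3,50,97])-y,1),'z',np.round([q[:,2].min(),q[:,2].max()]))
E
python3 - <<'E'
from hang import *
s=env.state()
im,d=env.grab_frame('scene'); cv2.imwrite('pics/s8.png',cv2.resize(im[60:260,120:370],(750,600),interpolation=cv2.INTER_CUBIC))
hang(d,*s['ee_pos'])
E
```

```text
cup 17 x [-15.4 -12.6  -6.8] y [29.9 35.7 39.5] z [119. 134.]
stem 99 x [-8.2 -5.7  2.4] y [27.5 35.9 39.6] z [143. 175.]
flange 48 x [-19.  -17.   -1.7] y [ 9.  21.4 36.7] z [179. 187.]
handle 321 x [-13.8 -10.1  11.3] y [ 7.8 26.9 35.4] z [191. 221.]
```

View pics/s8.png

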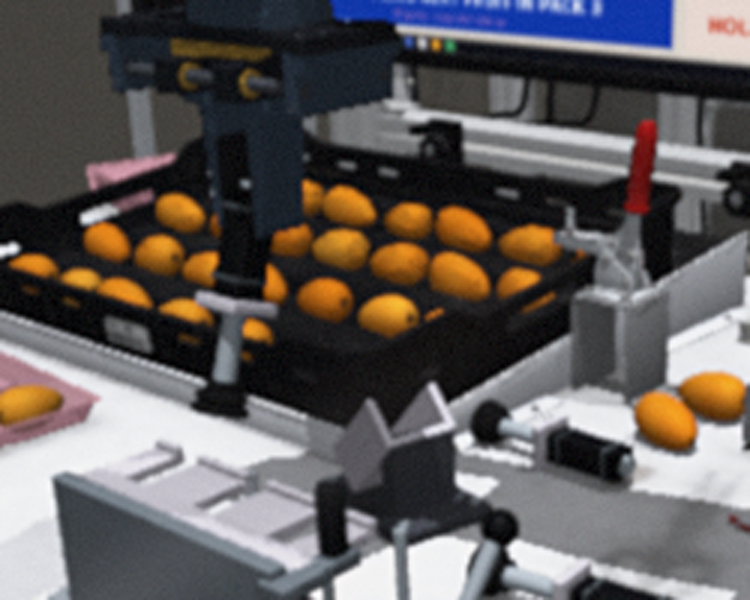

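```bash
sed -i 's/P\[:,1\]-y)<40/P[:,1]-y-20)<60/' hang.py; python3 - <<'E'
from hang import *
s=env.state()
im,d=env.grab_frame('scene')
hang(d,*s['ee_pos'])
E
```

```text
cup 116 x [-17.3 -11.9   5. ] y [34.6 51.9 61.8] z [120. 135.]
stem 149 x [-7.9 -4.4  2.4] y [28.5 37.6 48.9] z [144. 174.]
flange 54 x [-18.5 -16.6  -1.2] y [ 9.3 23.7 42.3] z [180. 187.]
handle 342 x [-13.4  -9.7  10.1] y [ 7.8 27.2 41.1] z [192. 221.]
```

Request:
arm_command --motion '[{"offset": [-0.015, 0, 0.03], "spin": 0}, {"offset": [0, 0, 0.0365], "spin": 0}, {"offset": [0.02, 0, 0], "spin": 0}, {"offset": [0.02, 0, 0], "spin": 0}, {"offset": [0, 0, 0], "spin": 0}]'

```text
time_s: 22.2
ee_pos: [664.0, 155.9, 178.7]
ee_rot: [179.8, -0.1, 90.2]
force: [0.5, -0.5, -1.1]
gripper_width: 24.2
gripper_force: 25.0
```

Request:
arm_command --motion '[{"offset": [0.015, 0, 0], "spin": 0}, {"offset": [0.012, 0, 0], "spin": 0}, {"offset": [0.012, 0, 0], "spin": 0}, {"offset": [0, 0, 0], "spin": 0}]'

```text
time_s: 22.7
ee_pos: [663.1, 193.5, 176.4]
ee_rot: [-180.0, 0.0, 90.1]
force: [0.7, -0.3, -1.0]
gripper_width: 23.7
gripper_force: 25.0
```

```bash
python3 - <<'E'
from hang import *
s=env.state();print(s['ee_pos'],s['force'])
im,d=env.grab_frame('scene')
hang(d,*s['ee_pos'])
E
```

```text
[663.11175798 193.51248504 176.44225765] [ 0.66339681 -0.255157   -1.04996801]
cup 17 x [-36.4 -17.2  16.9] y [79.  79.6 80. ] z [54. 70.]
stem 707 x [-38.4 -10.1  30. ] y [ 3.8 41.  79.9] z [ 79. 110.]
flange 55 x [-19.  -16.8  -7.7] y [10.5 21.3 40. ] z [115. 122.]
handle 365 x [-14.1  -9.7  11. ] y [ 7.2 27.6 41.4] z [127. 156.]
```

Request:
arm_command --motion '[{"offset": [0.006, 0.001, 0], "spin": 0}, {"offset": [0.006, 0, 0], "spin": 0}, {"offset": [0, 0, 0], "spin": 0}]'

```text
time_s: 23.12
ee_pos: [664.4, 203.8, 176.4]
ee_rot: [180.0, 0.1, 90.0]
force: [0.6, -3.0, -1.8]
gripper_width: 23.7
gripper_force: 25.0
```

Request:
arm_command --motion '[{"offset": [0, 0, 0.004], "spin": 0}, {"offset": [0, 0, 0.004], "spin": 0}, {"offset": [0, 0, 0], "spin": 0}]' --newtons 8

```text
time_s: 23.5
ee_pos: [663.8, 204.6, 167.8]
ee_rot: [-179.9, -0.0, 90.0]
force: [0.2, -1.0, -1.8]
gripper_width: 23.9
gripper_force: 8.0
```

Request:
arm_command --motion '[{"offset": [-0.002, 0, 0.004], "spin": 0}, {"offset": [0, 0, 0.003], "spin": 0}, {"offset": [0, 0, 0], "spin": 0}]' --newtons 5

```text
time_s: 23.88
ee_pos: [664.5, 202.9, 163.2]
ee_rot: [179.9, -0.1, 90.0]
force: [-0.8, 0.2, 4.7]
gripper_width: 23.9
gripper_force: 5.0
```

```bash
python3 - <<'E'
from hang import *
s=env.state();print(s['ee_pos'],s['force'])
im,d=env.grab_frame('scene'); cv2.imwrite('pics/s9.png',cv2.resize(im[140:260,130:280],(750,600),interpolation=cv2.INTER_CUBIC))
E
```

```text
[664.48407736 202.93369125 163.15762735] [-0.78473902  0.21953905  4.67430983]
```

View pics/s9.png

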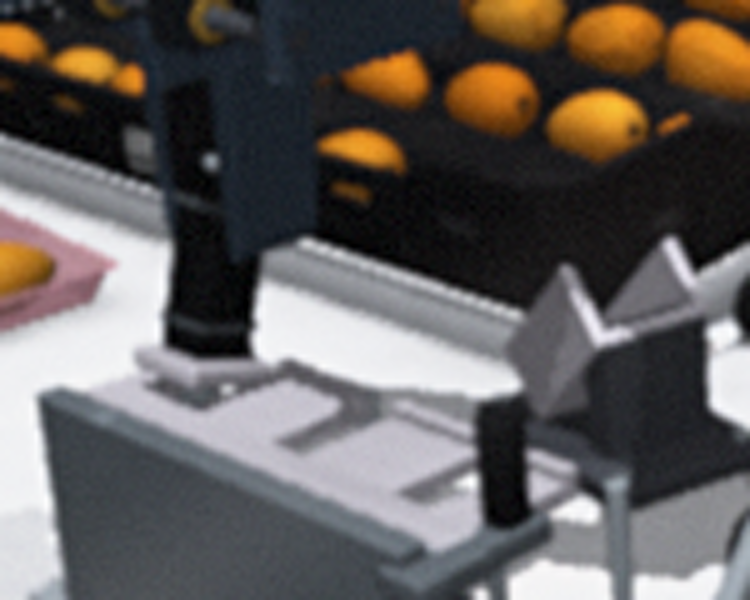

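Request:
arm_command --motion '[{"offset": [0.005, 0, 0], "spin": 0}, {"offset": [0.005, 0, 0], "spin": 0}, {"offset": [0.005, 0, 0], "spin": 0}, {"offset": [0.004, 0, 0], "spin": 0}, {"offset": [0, 0, 0], "spin": 0}]'

```text
time_s: 24.55
ee_pos: [664.0, 221.9, 160.8]
ee_rot: [-179.9, -0.0, 90.0]
force: [0.6, -0.2, -1.2]
gripper_width: 24.1
gripper_force: 5.0
```

Request:
arm_command --motion '[{"offset": [0, 0, 0], "spin": 0}, {"offset": [0, 0, 0], "spin": 0}, {"offset": [0, 0, 0], "spin": 0}, {"offset": [0, 0, 0], "spin": 0}, {"offset": [0, 0, 0], "spin": 0}]' --jaw 0.04

```text
time_s: 25.18
ee_pos: [664.3, 221.4, 161.6]
ee_rot: [180.0, 0.0, 90.0]
force: [-0.1, -0.2, 0.5]
gripper_width: 40.2
gripper_force: 0.0
```

Request:
arm_command --motion '[{"offset": [0, 0, -0.03], "spin": 0}, {"offset": [0, 0, -0.06], "spin": 0}, {"offset": [-0.05, -0.01, 0], "spin": 0.18}, {"offset": [-0.05, -0.01, 0], "spin": 0.18}, {"offset": [-0.05, -0.01, 0], "spin": 0.18}]'

```text
time_s: 25.8
ee_pos: [608.1, 79.2, 251.5]
ee_rot: [180.0, -0.0, 58.7]
force: [-0.4, 0.9, 0.2]
gripper_width: 39.8
gripper_force: 0.0
```

Request:
arm_command --motion '[{"offset": [-0.04, -0.04, 0], "spin": 0.18}, {"offset": [-0.04, -0.04, 0], "spin": 0.18}, {"offset": [-0.04, -0.04, 0], "spin": 0.18}, {"offset": [0, 0, 0], "spin": 0.18}, {"offset": [0, 0, 0], "spin": 0.18}]'

```text
time_s: 26.42
ee_pos: [440.2, 69.8, 252.2]
ee_rot: [180.0, -0.1, 7.2]
force: [0.5, -0.9, 0.1]
gripper_width: 39.7
gripper_force: 0.0
```

```bash
cat > obs.py <<'E'
from rest import *
def obs():
    s=env.state(); print('ee',np.round(s['ee_pos'],1),np.round(s['ee_rot'],1),s['time_s'])
    im,d=env.grab_frame('top')
    try: print('seat',[np.round(x,1) for x in seat(d)])
    except Exception as e: print('seat?',e)
    for i,n,mu,a,t,q,r in comps(d,hi=45):
        if n>300: print(n,np.round(mu,1),'ang',np.round(np.degrees(np.arctan2(a[1],a[0])),1),np.round(mu+a*t.max(),1))
    im,e=env.grab_frame('scene'); P=cloud('scene',e).reshape(-1,3)
    for x in (541,602.8,664.3):
        for a,b in ((101,109),(112,125),(155,172)):
            q=P[(abs(P[:,0]-x)<24)&(abs(P[:,1]-232)<25)&(P[:,2]>a)&(P[:,2]<b)]
            if len(q)>8: print('slot',x,a,len(q),np.round(np.percentile(q[:,0],[3,97])-x,1),np.round(np.percentile(q[:,1],[3,97]),1))
    return im,d
E
python3 -c "
from obs import *
im,d=obs()"
```

```text
ee [440.2  69.8 252.2] [ 1.8e+02 -1.0e-01  7.2e+00] 26.425
seat [np.float64(-14.5), np.float64(44.2), array([160. , 215.3]), array([653.8,  24.4]), np.float64(578.9), np.float64(626.8)]
974 [660.8  22.5] ang 166.8 [607.7  35. ]
561 [ 628.7 -101. ] ang -179.9 [ 557.5 -101.1]
slot 602.8 101 16 [-21.   18.8] [218.3 256.2]
slot 664.3 101 174 [-19.2  14.7] [215.5 249.6]
slot 664.3 112 129 [-13.5   9.1] [221.5 244. ]
slot 664.3 155 179 [-13.7   8.7] [221.5 244. ]
```

Request:
arm_command --motion '[{"offset": [-0.038, -0.0006, 0], "spin": 0.014}, {"offset": [0, 0, 0.055], "spin": 0}, {"offset": [0, 0, 0.055], "spin": 0}, {"offset": [0, 0, 0.055], "spin": 0}, {"offset": [0, 0, 0.035], "spin": 0}]' --jaw 0.05

```text
time_s: 27.15
ee_pos: [402.2, 65.2, 49.6]
ee_rot: [180.0, 0.1, 6.9]
force: [0.4, 0.6, -0.4]
gripper_width: 50.3
gripper_force: 0.0
```

Request:
arm_command --motion '[{"offset": [0, 0, 0.02], "spin": 0}, {"offset": [0, 0, 0.01], "spin": 0}, {"offset": [0, 0, 0], "spin": 0}]'

```text
time_s: 27.52
ee_pos: [403.3, 65.4, 21.4]
ee_rot: [180.0, 0.0, 6.8]
force: [0.5, 0.3, -0.0]
gripper_width: 50.3
gripper_force: 0.0
```

Request:
arm_command --motion '[{"offset": [0, 0, 0], "spin": 0}, {"offset": [0, 0, 0], "spin": 0}, {"offset": [0, 0, 0], "spin": 0}, {"offset": [0, 0, 0], "spin": 0}]' --jaw 0.0 --newtons 6

```text
time_s: 28.02
ee_pos: [403.5, 65.5, 21.9]
ee_rot: [-180.0, -0.1, 6.7]
force: [0.8, 0.7, 0.8]
gripper_width: 23.8
gripper_force: 6.0
```

Request:
arm_command --motion '[{"offset": [0.003, 0, -0.0165], "spin": 0}, {"offset": [0.006, 0, -0.016], "spin": 0}, {"offset": [0.008, 0, -0.015], "spin": 0}, {"offset": [0.009, 0, -0.014], "spin": 0}, {"offset": [0.0115, 0, -0.0125], "spin": 0}]'

```text
time_s: 28.65
ee_pos: [440.1, 69.7, 95.9]
ee_rot: [180.0, 0.1, 6.7]
force: [-0.7, 0.5, -1.5]
gripper_width: 24.2
gripper_force: 6.0
```

Request:
arm_command --motion '[{"offset": [0.0125, 0, -0.011], "spin": 0}, {"offset": [0.0145, 0, -0.0095], "spin": 0}, {"offset": [0.015, 0, -0.007], "spin": 0}, {"offset": [0, 0, -0.02], "spin": 0}, {"offset": [0, 0, -0.02], "spin": 0}]'

```text
time_s: 29.28
ee_pos: [481.6, 74.5, 163.0]
ee_rot: [180.0, 0.1, 6.7]
force: [-0.2, 0.0, -1.1]
gripper_width: 23.8
gripper_force: 6.0
```

Request:
arm_command --motion '[{"offset": [0, 0, 0], "spin": 0}, {"offset": [0, 0, -0.035], "spin": 0.118}, {"offset": [0, 0, -0.035], "spin": 0.118}, {"offset": [0, 0, 0], "spin": 0.114}, {"offset": [0, 0, 0], "spin": 0}]' --newtons 20

```text
time_s: 29.9
ee_pos: [481.4, 74.6, 232.1]
ee_rot: [180.0, 0.1, -13.3]
force: [0.3, -0.5, -1.4]
gripper_width: 23.7
gripper_force: 20.0
```

```bash
python3 -c "
from obs import *
im,d=obs()
s=env.state();P=cloud('scene',env.grab_frame('scene')[1]).reshape(-1,3);x,y,z=s['ee_pos'];print(s['gripper_width'])
q=P[(abs(P[:,0]-x-60)<90)&(abs(P[:,1]-y)<50)&(P[:,2]>z-150)&(P[:,2]<z-16)]
for k in range(-150,-16,12):
  w=q[(q[:,2]-z>k)&(q[:,2]-z<k+12)]
  if len(w): print(k,len(w),np.round(np.percentile(w[:,0],[3,50,97])-x))
"
```

```text
ee [481.4  74.6 232.1] [ 1.80e+02  1.00e-01 -1.33e+01] 29.9
seat [np.float64(-12.4), np.float64(44.7), array([135.9, 191.3]), array([654.4,  23.4]), np.float64(614.8), np.float64(634.0)]
749 [693.3  -4.4] ang 104.4 [674.1  70.5]
420 [ 638.7 -103.7] ang -176.4 [ 557.8 -108.8]
slot 541 101 11 [-21.   23.5] [211.1 249.6]
slot 664.3 101 173 [-19.1  14.5] [215.3 249.8]
slot 664.3 112 127 [-13.9   8.8] [220.9 244.1]
slot 664.3 155 182 [-13.    8.7] [221.6 244. ]
23.841696003148904
-126 16 [63. 65. 71.]
-114 102 [60. 67. 84.]
-102 120 [60. 69. 88.]
-90 54 [52. 60. 79.]
-78 32 [26. 51. 61.]
-66 129 [23. 29. 43.]
-54 149 [18. 37. 56.]
-42 122 [ 9. 21. 44.]
-30 108 [ 1. 12. 35.]
-18 9 [-3. -1. 21.]
```

Request:
arm_command --motion '[{"offset": [0.038, 0.0024, 0], "spin": 0}, {"offset": [0.038, 0.0024, 0], "spin": 0}, {"offset": [0.038, 0.0024, 0], "spin": 0}, {"offset": [0.0377, 0.0025, 0], "spin": 0}, {"offset": [0, 0, 0], "spin": 0}]'

```text
time_s: 30.68
ee_pos: [629.2, 29.3, 231.1]
ee_rot: [180.0, 0.1, -13.4]
force: [0.1, -0.2, -1.5]
gripper_width: 23.7
gripper_force: 20.0
```

Request:
arm_command --motion '[{"offset": [0, 0, 0.02], "spin": 0}, {"offset": [0, 0, 0.02], "spin": 0}, {"offset": [0, 0, 0.016], "spin": 0}, {"offset": [0, 0, 0.01], "spin": 0}, {"offset": [0, 0, 0], "spin": 0}]' --newtons 8

```text
time_s: 31.3
ee_pos: [627.0, 30.2, 166.4]
ee_rot: [180.0, 0.1, -13.3]
force: [-0.1, 0.6, -0.3]
gripper_width: 23.8
gripper_force: 8.0
```

Request:
arm_command --motion '[{"offset": [0, 0, 0.005], "spin": 0}, {"offset": [0, 0, 0.005], "spin": 0}, {"offset": [0, 0, 0], "spin": 0}]' --newtons 6

```text
time_s: 31.68
ee_pos: [627.3, 30.2, 156.8]
ee_rot: [180.0, 0.0, -13.4]
force: [-0.4, -0.7, -1.5]
gripper_width: 23.9
gripper_force: 6.0
```

Request:
arm_command --motion '[{"offset": [-0.007, 0, 0.005], "spin": 0}, {"offset": [-0.007, 0, 0.005], "spin": 0}, {"offset": [-0.007, 0, 0.005], "spin": 0}, {"offset": [-0.004, 0, 0.003], "spin": 0}, {"offset": [0, 0, 0], "spin": 0}]'

```text
time_s: 32.3
ee_pos: [602.7, 36.1, 139.0]
ee_rot: [180.0, 0.0, -13.4]
force: [-0.2, 0.7, -1.2]
gripper_width: 24.0
gripper_force: 6.0
```

Request:
arm_command --motion '[{"offset": [-0.003, 0, 0.004], "spin": 0}, {"offset": [-0.001, 0, 0.003], "spin": 0}, {"offset": [0, 0, 0.003], "spin": 0}, {"offset": [0, 0, 0], "spin": 0}]'

```text
time_s: 32.8
ee_pos: [599.6, 36.8, 128.9]
ee_rot: [180.0, -0.0, -13.4]
force: [1.9, 0.2, -0.6]
gripper_width: 24.1
gripper_force: 6.0
```

Identical to the first tool; release and settle.

Request:
arm_command --motion '[{"offset": [0.003, 0, 0.001], "spin": 0}, {"offset": [0.003, 0, 0.001], "spin": 0}, {"offset": [0, 0, 0], "spin": 0}]'

```text
time_s: 33.17
ee_pos: [604.6, 35.5, 127.5]
ee_rot: [180.0, 0.1, -13.4]
force: [-2.9, -0.5, 5.0]
gripper_width: 23.9
gripper_force: 6.0
```

Request:
arm_command --motion '[{"offset": [0, 0, 0], "spin": 0}, {"offset": [0, 0, 0], "spin": 0}, {"offset": [0, 0, 0], "spin": 0}, {"offset": [0, 0, 0], "spin": 0}, {"offset": [0, 0, 0], "spin": 0}]' --jaw 0.045

```text
time_s: 33.8
ee_pos: [605.2, 35.5, 127.0]
ee_rot: [180.0, -0.0, -13.4]
force: [-0.1, 0.5, -0.1]
gripper_width: 44.5
gripper_force: 0.0
```

```bash
cat > inrest.py <<'E'
from h import *
s=env.state();P=cloud('scene',env.grab_frame('scene')[1]).reshape(-1,3);x,y,z=s['ee_pos'];print(np.round(s['ee_pos'],1),np.round(s['force'],1),s['gripper_width'])
u=np.array([.974,-.225]);v=np.array([.225,.974]); S=np.array([654,24.])
q=(P[:,:2]-S); s_=q@u; l=q@v; zz=P[:,2]-76
ax=(-s_+zz)*.7071; pe=(s_+zz)*.7071
for a in (10,25,40,52,62,70):
    m=(abs(ax-a)<5)&(abs(l)<15)&(pe>-20)&(pe<30); print(a,m.sum(),'perp',np.round(np.percentile(pe[m],[50,97]),1) if m.sum()>3 else '','lat',np.round(np.percentile(l[m],[3,97]),1) if m.sum()>3 else '')
E
python3 inrest.py
```

```text
[605.2  35.5 127. ] [-0.1  0.5 -0.1] 44.496101790063726
10 98 perp [-10.8  16.2] lat [-12.   14.8]
25 50 perp [-6.  10.1] lat [-6.3 13.6]
40 24 perp [-10.   -4.3] lat [-8.9 13.6]
52 14 perp [-10.6  -9.8] lat [-7.7  9.2]
62 25 perp [-10.3  -5.2] lat [-9.3 12.9]
70 74 perp [-6.  11.5] lat [-9.6 13.4]
```

Request:
arm_command --motion '[{"offset": [0, 0, 0], "spin": 0}, {"offset": [0, 0, 0], "spin": 0}, {"offset": [0, 0, 0], "spin": 0}, {"offset": [0, 0, 0], "spin": 0}, {"offset": [0, 0, 0], "spin": 0}]' --jaw 0.0 --newtons 15

```text
time_s: 34.48
ee_pos: [605.1, 35.5, 127.1]
ee_rot: [180.0, -0.0, -13.4]
force: [-0.3, 0.6, -0.5]
gripper_width: 23.7
gripper_force: 15.0
```

Request:
arm_command --motion '[{"offset": [0, 0, -0.02], "spin": 0}, {"offset": [0, 0, -0.035], "spin": 0}, {"offset": [0, 0, -0.035], "spin": 0}, {"offset": [-0.031, 0.016, 0], "spin": 0}, {"offset": [-0.031, 0.016, 0], "spin": 0}]'

```text
time_s: 35.1
ee_pos: [536.5, 18.6, 217.0]
ee_rot: [180.0, 0.0, -13.3]
force: [0.1, -0.6, -0.3]
gripper_width: 24.0
gripper_force: 15.0
```

Request:
arm_command --motion '[{"offset": [-0.031, 0.016, 0], "spin": 0}, {"offset": [-0.031, 0.016, 0], "spin": 0}, {"offset": [0, 0, 0.04], "spin": 0}, {"offset": [0, 0, 0.04], "spin": 0}, {"offset": [0, 0, 0.02], "spin": 0}]'

```text
time_s: 35.72
ee_pos: [468.0, 1.9, 115.1]
ee_rot: [180.0, 0.2, -13.4]
force: [-0.3, -0.2, -0.6]
gripper_width: 23.5
gripper_force: 15.0
```

Request:
arm_command --motion '[{"offset": [0, 0, 0.011], "spin": 0}, {"offset": [0.014, 0, -0.009], "spin": 0}, {"offset": [0.0155, 0, -0.007], "spin": 0}, {"offset": [0.016, 0, -0.005], "spin": 0}, {"offset": [0.0165, 0, -0.002], "spin": 0}]' --newtons 6

```text
time_s: 36.35
ee_pos: [531.2, -12.6, 130.0]
ee_rot: [-180.0, -0.1, -13.4]
force: [-0.3, 0.4, -1.1]
gripper_width: 23.8
gripper_force: 6.0
```

Request:
arm_command --motion '[{"offset": [0.017, 0, 0], "spin": 0}, {"offset": [0.017, 0, 0.001], "spin": 0}, {"offset": [0.012, 0, 0.001], "spin": 0}, {"offset": [0.012, 0, 0.001], "spin": 0}, {"offset": [0, 0, 0], "spin": 0}]' --newtons 5

```text
time_s: 36.98
ee_pos: [587.1, -26.0, 125.8]
ee_rot: [180.0, 0.0, -13.4]
force: [-1.0, -0.0, -0.9]
gripper_width: 23.9
gripper_force: 5.0
```

```bash
cat > tilt.py <<'E'
from h import *
s=env.state();P=cloud('scene',env.grab_frame('scene')[1]).reshape(-1,3);x,y,z=s['ee_pos'];print(np.round(s['ee_pos'],1),np.round(s['force'],1),s['gripper_width'])
yw=np.radians(s['ee_rot'][2]); f=(P[:,0]-x)*np.cos(yw)+(P[:,1]-y)*np.sin(yw); l=-(P[:,0]-x)*np.sin(yw)+(P[:,1]-y)*np.cos(yw)
for k in range(-130,-16,8):
    m=(P[:,2]-z>k)&(P[:,2]-z<k+8)&(abs(f-20)<75)&(abs(l)<26)&(P[:,2]>4)
    if m.sum()>4: print(k,m.sum(),'fwd',np.round(np.percentile(f[m],[3,50,97])),'lat',np.round(np.percentile(l[m],[3,97])))
E
python3 tilt.py
```

```text
[587.1 -26.  125.8] [-1.  -0.  -0.9] 23.89361665347257
-114 19 fwd [66. 68. 72.] lat [-7. 11.]
-106 33 fwd [62. 66. 72.] lat [-9. 14.]
-98 34 fwd [62. 67. 72.] lat [-12.  14.]
-90 37 fwd [61. 68. 85.] lat [-1. 12.]
-82 23 fwd [53. 60. 80.] lat [-2.  8.]
-74 11 fwd [51. 56. 63.] lat [5. 8.]
-66 30 fwd [24. 28. 41.] lat [-14.  18.]
-58 61 fwd [25. 29. 38.] lat [-14.  19.]
-50 62 fwd [20. 34. 50.] lat [-7. 19.]
-42 65 fwd [14. 29. 52.] lat [-6. 18.]
-34 51 fwd [ 7. 17. 38.] lat [-7. 14.]
-26 45 fwd [ 1. 11. 32.] lat [-9. 14.]
-18 40 fwd [-17.  -8.  13.] lat [-16.  21.]
```

Request:
arm_command --motion '[{"offset": [0, 0, -0.01], "spin": 0}, {"offset": [0, 0, 0], "spin": 0}, {"offset": [0, 0, 0], "spin": 0}, {"offset": [0, 0, 0], "spin": 0}, {"offset": [0, 0, 0], "spin": 0}]' --newtons 3

```text
time_s: 37.65
ee_pos: [586.3, -25.9, 136.0]
ee_rot: [180.0, 0.0, -13.4]
force: [0.3, 0.5, -0.9]
gripper_width: 23.9
gripper_force: 3.0
```

```bash
python3 tilt.py
```

```text
[586.3 -25.9 136. ] [ 0.3  0.5 -0.9] 23.93495449682103
-130 67 fwd [-2.  5. 25.] lat [-10.  19.]
-122 69 fwd [-1.  7. 25.] lat [-10.  16.]
-114 41 fwd [ 3.  9. 24.] lat [-6. 12.]
-106 25 fwd [ 6.  8. 16.] lat [-3.  9.]
-98 22 fwd [ 5.  9. 14.] lat [-2.  9.]
-90 26 fwd [ 4.  8. 16.] lat [-2.  9.]
-82 14 fwd [ 3.  5. 10.] lat [-2.  8.]
-74 29 fwd [-9. -7. 10.] lat [-14.  19.]
-66 114 fwd [-9. -2. 24.] lat [-14.  19.]
-58 50 fwd [-5. -1. 17.] lat [-9. 14.]
-50 55 fwd [-6. -3. 16.] lat [-9. 14.]
-42 53 fwd [-7. -4. 15.] lat [-9. 14.]
-34 60 fwd [-8. -5. 16.] lat [-9. 14.]
-26 55 fwd [-8. -5. 17.] lat [-8. 14.]
-18 56 fwd [-17.  -8.  10.] lat [-17.  20.]
```

Request:
arm_command --motion '[{"offset": [0, 0, 0], "spin": 0}, {"offset": [0, 0, -0.03], "spin": -0.18}, {"offset": [0, 0, -0.03], "spin": -0.18}, {"offset": [0, 0, -0.03], "spin": -0.18}, {"offset": [0, 0, -0.025], "spin": -0.18}]' --newtons 25

```text
time_s: 38.33
ee_pos: [586.6, -25.9, 252.4]
ee_rot: [180.0, -0.0, 28.2]
force: [-0.1, 0.0, -0.8]
gripper_width: 23.5
gripper_force: 25.0
```

Request:
arm_command --motion '[{"offset": [0, 0, 0], "spin": -0.18}, {"offset": [0, 0, 0], "spin": -0.18}, {"offset": [0, 0, 0], "spin": -0.18}, {"offset": [0, 0, 0], "spin": -0.18}, {"offset": [0, 0, 0], "spin": -0.18}]'

```text
time_s: 38.95
ee_pos: [586.4, -25.9, 251.0]
ee_rot: [-180.0, 0.0, 79.8]
force: [0.2, -0.4, -1.0]
gripper_width: 23.7
gripper_force: 25.0
```

Request:
arm_command --motion '[{"offset": [0, 0, 0], "spin": -0.184}, {"offset": [0.05, 0.0055, 0], "spin": 0}, {"offset": [0.05, 0.0055, 0], "spin": 0}, {"offset": [0.05, 0.0055, 0], "spin": 0}, {"offset": [0, 0, 0], "spin": 0}]'

```text
time_s: 39.58
ee_pos: [603.0, 127.4, 250.6]
ee_rot: [-180.0, -0.0, 90.3]
force: [0.1, -0.7, -1.5]
gripper_width: 23.8
gripper_force: 25.0
```

```bash
python3 tilt.py
```

```text
[603.  127.4 250.6] [ 0.1 -0.7 -1.5] 23.845428197563113
-130 92 fwd [ 9. 27. 34.] lat [-8. 17.]
-122 90 fwd [ 6. 23. 31.] lat [-8. 16.]
-114 58 fwd [ 8. 20. 26.] lat [-8. 10.]
-106 31 fwd [12. 19. 22.] lat [-1.  7.]
-98 36 fwd [ 7. 17. 20.] lat [-2.  7.]
-90 36 fwd [ 8. 17. 20.] lat [-2.  7.]
-82 34 fwd [ 8. 15. 19.] lat [-2.  7.]
-74 34 fwd [-7. 11. 27.] lat [-13.  18.]
-66 153 fwd [-3. 23. 28.] lat [-16.  19.]
-58 79 fwd [-0. 19. 22.] lat [-9. 13.]
-50 84 fwd [-2. 18. 22.] lat [-9. 13.]
-42 85 fwd [-1. 17. 20.] lat [-8. 13.]
-34 82 fwd [-3. 16. 19.] lat [-9. 13.]
-26 84 fwd [-3. 16. 18.] lat [-8. 13.]
-18 96 fwd [-12.  16.  19.] lat [-17.  20.]
```

Request:
arm_command --motion '[{"offset": [-0.007, 0, 0.034], "spin": 0}, {"offset": [0, 0, 0.034], "spin": 0}, {"offset": [0.025, 0, 0], "spin": 0}, {"offset": [0.025, 0, 0], "spin": 0}, {"offset": [0, 0, 0], "spin": 0}]'

```text
time_s: 40.25
ee_pos: [602.9, 167.0, 183.0]
ee_rot: [-180.0, 0.0, 90.0]
force: [-0.6, -0.2, -0.6]
gripper_width: 23.8
gripper_force: 25.0
```

Request:
arm_command --motion '[{"offset": [0.015, 0, 0], "spin": 0}, {"offset": [0.015, 0, 0], "spin": 0}, {"offset": [0.012, 0, 0], "spin": 0}, {"offset": [0.008, 0, 0], "spin": 0}, {"offset": [0, 0, 0], "spin": 0}]'

```text
time_s: 40.88
ee_pos: [602.9, 217.8, 183.0]
ee_rot: [-180.0, 0.0, 90.1]
force: [0.2, -0.5, -1.7]
gripper_width: 24.0
gripper_force: 25.0
```

Request:
arm_command --motion '[{"offset": [0.002, 0, 0.004], "spin": 0}, {"offset": [0, 0, 0.004], "spin": 0}, {"offset": [0, 0, 0.002], "spin": 0}, {"offset": [0, 0, 0], "spin": 0}]' --newtons 5

```text
time_s: 41.38
ee_pos: [602.9, 218.9, 172.8]
ee_rot: [-180.0, 0.0, 90.0]
force: [-0.1, -0.8, -1.4]
gripper_width: 24.2
gripper_force: 5.0
```

Request:
arm_command --motion '[{"offset": [0.004, 0, 0], "spin": 0}, {"offset": [0, 0, 0], "spin": 0}, {"offset": [0, 0, 0], "spin": 0}]' --newtons 4

```text
time_s: 41.75
ee_pos: [603.0, 223.3, 173.2]
ee_rot: [180.0, -0.0, 90.0]
force: [-0.9, -1.0, -0.6]
gripper_width: 23.8
gripper_force: 4.0
```

Press a touch further down, release, then go for the third tool.

Request:
arm_command --motion '[{"offset": [0, 0, 0.002], "spin": 0}, {"offset": [0, 0, 0.002], "spin": 0}, {"offset": [0, 0, 0], "spin": 0}]'

```text
time_s: 42.12
ee_pos: [603.1, 223.6, 169.9]
ee_rot: [179.9, -0.1, 90.0]
force: [-1.3, 1.5, 3.4]
gripper_width: 23.7
gripper_force: 4.0
```

Request:
arm_command --motion '[{"offset": [0, 0, 0], "spin": 0}, {"offset": [0, 0, 0], "spin": 0}, {"offset": [0, 0, 0], "spin": 0}, {"offset": [0, 0, 0], "spin": 0}, {"offset": [0, 0, 0], "spin": 0}]' --jaw 0.04

```text
time_s: 42.75
ee_pos: [603.0, 223.1, 169.0]
ee_rot: [-180.0, 0.0, 90.0]
force: [-0.1, 0.6, -0.1]
gripper_width: 39.9
gripper_force: 0.0
```

Request:
arm_command --motion '[{"offset": [0, 0, -0.03], "spin": 0}, {"offset": [0, 0, -0.05], "spin": 0}, {"offset": [-0.05, -0.01, 0], "spin": 0.18}, {"offset": [-0.05, -0.01, 0], "spin": 0.18}, {"offset": [-0.05, -0.01, 0], "spin": 0.18}]'

```text
time_s: 43.38
ee_pos: [546.8, 81.0, 249.0]
ee_rot: [180.0, 0.0, 58.7]
force: [0.7, -0.4, -0.4]
gripper_width: 39.9
gripper_force: 0.0
```

Request:
arm_command --motion '[{"offset": [-0.045, 0, 0], "spin": 0.18}, {"offset": [-0.045, 0, 0], "spin": 0.18}, {"offset": [-0.045, 0, 0], "spin": 0.18}, {"offset": [0, 0, 0], "spin": 0.18}, {"offset": [0, 0, 0], "spin": 0.18}]'

```text
time_s: 44.0
ee_pos: [458.7, -18.4, 249.5]
ee_rot: [180.0, -0.1, 7.1]
force: [-0.0, -0.3, -1.1]
gripper_width: 39.7
gripper_force: 0.0
```

```bash
python3 -c "
from obs import *
im,d=obs()"
```

```text
ee [458.7 -18.4 249.5] [ 1.8e+02 -1.0e-01  7.1e+00] 44.0
seat [np.float64(-9.6), np.float64(45.1), array([102.3, 158.8]), array([654.2,  22.2]), np.float64(594.3), np.float64(641.4)]
1162 [669.7   7.2] ang 124.2 [623.6  75. ]
383 [ 648.5 -101.3] ang -179.7 [ 602.  -101.6]
slot 602.8 101 196 [-18.7  16. ] [217.4 251.7]
slot 602.8 112 139 [-13.1   9. ] [222.8 245.9]
slot 602.8 155 200 [-13.    9.4] [222.5 245.9]
slot 664.3 101 154 [-19.   14.6] [220.3 249.6]
slot 664.3 112 133 [-13.1   8.3] [220.6 244.2]
slot 664.3 155 180 [-13.4   8.1] [221.4 244. ]
```

Request:
arm_command --motion '[{"offset": [0, 0, 0], "spin": 0.141}, {"offset": [0.05, 0.0395, 0], "spin": 0}, {"offset": [0.0506, 0.0395, 0], "spin": 0}, {"offset": [0, 0, 0.055], "spin": 0}, {"offset": [0, 0, 0.055], "spin": 0}]' --jaw 0.05

```text
time_s: 44.72
ee_pos: [557.7, -96.7, 137.8]
ee_rot: [180.0, -0.1, -0.4]
force: [0.2, 0.3, -0.3]
gripper_width: 50.4
gripper_force: 0.0
```

Request:
arm_command --motion '[{"offset": [0, 0, 0.055], "spin": 0}, {"offset": [0, 0, 0.035], "spin": 0}, {"offset": [0, 0, 0.015], "spin": 0}, {"offset": [0, 0, 0.012], "spin": 0}, {"offset": [0, 0, 0], "spin": 0}]'

```text
time_s: 45.35
ee_pos: [557.0, -96.2, 22.3]
ee_rot: [180.0, -0.0, -0.5]
force: [-0.7, 0.8, -0.4]
gripper_width: 50.1
gripper_force: 0.0
```

Request:
arm_command --motion '[{"offset": [0, 0, 0], "spin": 0}, {"offset": [0, 0, 0], "spin": 0}, {"offset": [0, 0, 0], "spin": 0}, {"offset": [0, 0, 0], "spin": 0}]' --jaw 0.0 --newtons 6

```text
time_s: 45.85
ee_pos: [556.9, -96.3, 22.5]
ee_rot: [180.0, -0.1, -0.6]
force: [-0.5, -1.6, 0.5]
gripper_width: 24.5
gripper_force: 6.0
```

Request:
arm_command --motion '[{"offset": [0.003, 0, -0.0165], "spin": 0}, {"offset": [0.006, 0, -0.016], "spin": 0}, {"offset": [0.008, 0, -0.015], "spin": 0}, {"offset": [0.009, 0, -0.014], "spin": 0}, {"offset": [0.0115, 0, -0.0125], "spin": 0}]'

```text
time_s: 46.48
ee_pos: [593.7, -96.4, 96.3]
ee_rot: [-180.0, 0.1, -0.6]
force: [-0.4, -0.8, -0.4]
gripper_width: 24.2
gripper_force: 6.0
```

Request:
arm_command --motion '[{"offset": [0.0125, 0, -0.011], "spin": 0}, {"offset": [0.0145, 0, -0.0095], "spin": 0}, {"offset": [0.015, 0, -0.007], "spin": 0}, {"offset": [0, 0, -0.02], "spin": 0}, {"offset": [0, 0, -0.02], "spin": 0}]'

```text
time_s: 47.1
ee_pos: [635.7, -96.8, 163.3]
ee_rot: [-180.0, 0.1, -0.6]
force: [-0.4, -0.2, -0.9]
gripper_width: 24.2
gripper_force: 6.0
```

Request:
arm_command --motion '[{"offset": [0, 0, 0], "spin": 0}, {"offset": [-0.05, 0, -0.035], "spin": 0.11}, {"offset": [-0.05, 0, -0.035], "spin": 0.11}, {"offset": [-0.05, 0, 0], "spin": 0}, {"offset": [0, 0, 0], "spin": 0}]' --newtons 20

```text
time_s: 47.72
ee_pos: [483.5, -78.1, 232.8]
ee_rot: [180.0, 0.2, -13.2]
force: [1.3, 1.0, -0.8]
gripper_width: 23.8
gripper_force: 20.0
```

```bash
python3 -c "
from obs import *
im,d=obs()"; python3 tilt.py
```

```text
ee [483.5 -78.1 232.8] [180.    0.2 -13.2] 47.725
seat [np.float64(-12.3), np.float64(44.8), array([135. , 190.3]), array([654. ,  23.5]), np.float64(586.7), np.float64(633.9)]
966 [661.3  22.5] ang 168.3 [607.1  33.7]
slot 541 101 11 [-21.6  15.1] [227.4 250.5]
slot 602.8 101 193 [-18.1  15. ] [217.3 251.4]
slot 602.8 112 145 [-12.7   9.2] [223.2 245.7]
slot 602.8 155 199 [-12.8   9.8] [223.6 246.1]
slot 664.3 101 156 [-18.9  15.9] [222.  250.3]
slot 664.3 112 130 [-13.2   8.3] [220.5 244. ]
slot 664.3 155 179 [-13.4   8.4] [221.7 244.1]
[487.4 -78.9 233.1] [-0.6  0.1 -1.6] 23.998463145172227
-130 12 fwd [45. 46. 53.] lat [-5. 12.]
-122 58 fwd [42. 49. 63.] lat [-6. 18.]
-114 64 fwd [44. 49. 69.] lat [-9. 18.]
-106 60 fwd [44. 52. 69.] lat [-4. 15.]
-98 28 fwd [40. 46. 59.] lat [1. 9.]
-90 26 fwd [36. 42. 50.] lat [0. 9.]
-82 24 fwd [32. 37. 46.] lat [1. 8.]
-74 28 fwd [15. 16. 40.] lat [-14.  18.]
-66 83 fwd [13. 18. 34.] lat [-14.  20.]
-58 83 fwd [13. 26. 44.] lat [-7. 19.]
-50 71 fwd [ 9. 18. 44.] lat [-6. 15.]
-42 65 fwd [ 5. 11. 33.] lat [-8. 14.]
-34 66 fwd [ 0.  6. 27.] lat [-6. 14.]
-26 64 fwd [-3.  5. 22.] lat [-8. 14.]
-18 68 fwd [-17.  -7.  15.] lat [-16.  22.]
```

Request:
arm_command --motion '[{"offset": [0.0277, -0.0345, 0], "spin": 0}, {"offset": [0.0277, -0.0345, 0], "spin": 0}, {"offset": [0.0277, -0.0345, 0], "spin": 0}, {"offset": [0.0277, -0.0345, 0.002], "spin": 0}, {"offset": [0, 0, 0], "spin": 0}]'

```text
time_s: 48.5
ee_pos: [630.0, 32.0, 229.1]
ee_rot: [-180.0, 0.1, -13.0]
force: [-0.0, 0.0, -2.0]
gripper_width: 24.3
gripper_force: 20.0
```

Request:
arm_command --motion '[{"offset": [0, 0, 0.02], "spin": 0}, {"offset": [0, 0, 0.02], "spin": 0}, {"offset": [0, 0, 0.016], "spin": 0}, {"offset": [0, 0, 0.01], "spin": 0}, {"offset": [0, 0, 0], "spin": 0}]' --newtons 8

```text
time_s: 49.12
ee_pos: [626.8, 29.8, 164.8]
ee_rot: [180.0, 0.1, -13.2]
force: [0.1, 1.0, -0.9]
gripper_width: 23.5
gripper_force: 8.0
```

Request:
arm_command --motion '[{"offset": [0, 0, 0.005], "spin": 0}, {"offset": [0, 0, 0.005], "spin": 0}, {"offset": [0, 0, 0], "spin": 0}]' --newtons 6

```text
time_s: 49.5
ee_pos: [627.5, 30.0, 155.6]
ee_rot: [-180.0, -0.1, -13.2]
force: [0.7, 0.3, -0.5]
gripper_width: 23.7
gripper_force: 6.0
```

Request:
arm_command --motion '[{"offset": [-0.007, 0, 0.005], "spin": 0}, {"offset": [-0.007, 0, 0.005], "spin": 0}, {"offset": [-0.007, 0, 0.005], "spin": 0}, {"offset": [-0.004, 0, 0.003], "spin": 0}, {"offset": [0, 0, 0], "spin": 0}]'

```text
time_s: 50.12
ee_pos: [602.1, 35.8, 137.2]
ee_rot: [180.0, 0.1, -13.2]
force: [-0.4, -0.3, -1.2]
gripper_width: 23.7
gripper_force: 6.0
```

Request:
arm_command --motion '[{"offset": [-0.003, 0, 0.004], "spin": 0}, {"offset": [-0.001, 0, 0.003], "spin": 0}, {"offset": [0, 0, 0.003], "spin": 0}, {"offset": [0, 0, 0], "spin": 0}]'

```text
time_s: 50.62
ee_pos: [598.1, 36.8, 128.0]
ee_rot: [180.0, 0.1, -13.2]
force: [-3.9, 1.0, 4.3]
gripper_width: 24.0
gripper_force: 6.0
```

```bash
python3 inrest.py
```

```text
[598.1  36.8 128. ] [-3.9  1.   4.3] 23.9637641853776
10 57 perp [-15.9  13.7] lat [-13.5  13.7]
25 43 perp [-9.1  9.5] lat [-8.1 13.4]
40 43 perp [-8.4  6.5] lat [-6.5 13.6]
52 24 perp [-14.   -5.2] lat [-6.9 13.6]
62 8 perp [-15.6 -14.4] lat [-7.  12.3]
70 16 perp [-16.1  16.9] lat [-12.8   4.3]
```

Request:
arm_command --motion '[{"offset": [0.003, 0, 0], "spin": 0}, {"offset": [0.003, 0, 0], "spin": 0}, {"offset": [0, 0, 0], "spin": 0}]'

```text
time_s: 51.05
ee_pos: [602.9, 35.7, 127.5]
ee_rot: [180.0, 0.3, -13.2]
force: [-5.8, 1.8, 5.1]
gripper_width: 23.7
gripper_force: 6.0
```

Request:
arm_command --motion '[{"offset": [0, 0, 0], "spin": 0}, {"offset": [0, 0, 0], "spin": 0}, {"offset": [0, 0, 0], "spin": 0}, {"offset": [0, 0, 0], "spin": 0}, {"offset": [0, 0, 0], "spin": 0}]' --jaw 0.045

```text
time_s: 51.68
ee_pos: [604.9, 35.3, 127.5]
ee_rot: [180.0, -0.0, -13.2]
force: [-0.1, -0.8, 0.0]
gripper_width: 44.9
gripper_force: 0.0
```

```bash
python3 inrest.py; python3 -c "
from h import *
im,d=env.grab_frame('scene');cv2.imwrite('pics/s10.png',cv2.resize(im[130:270,200:340],(600,600),interpolation=cv2.INTER_CUBIC))"
```

```text
[604.9  35.3 127.5] [-0.1 -0.8  0. ] 44.89134416014674
10 57 perp [-15.7  12.4] lat [-12.   14.6]
25 42 perp [-10.1   7. ] lat [-7.9 12.9]
40 24 perp [-13.8  -5.2] lat [-6.3 13.1]
52 20 perp [-14.8 -10.8] lat [-9.8 11.2]
62 24 perp [-14.7  -2.9] lat [-5.7 13. ]
70 44 perp [-12.9   2.8] lat [-7.1 13.3]
```

View pics/s10.png

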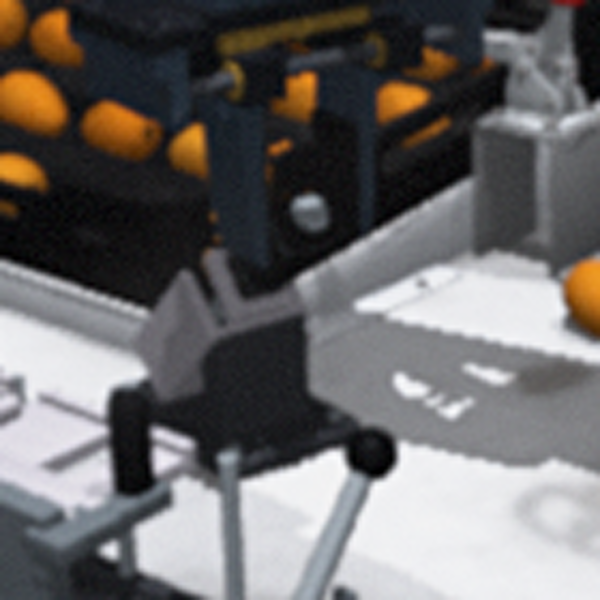

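```bash
python3 -c "
from h import *
im,d=env.grab_frame('scene');P=cloud('scene',d)
g=im.astype(int).sum(2)
for v in range(172,190,2): print(v,[ (int(g[v,u]),tuple(np.round(P[v,u]).astype(int))) for u in range(264,282,3)])
m=env.camera_model('scene'); Rm=R.from_euler('xyz',m['rotation'],degrees=True)
for p in ([600.3,36.4,131],[654,24,76]):
  c=Rm.inv().apply(np.array(p)-m['eye']); print(c[0]/c[2]*m['fx']+m['cx'],c[1]/c[2]*m['fy']+m['cy'])
"
```

```text
172 [(56, (np.int64(728), np.int64(-83), np.int64(84))), (64, (np.int64(726), np.int64(-92), np.int64(82))), (38, (np.int64(729), np.int64(-104), np.int64(78))), (60, (np.int64(615), np.int64(10), np.int64(133))), (44, (np.int64(605), np.int64(12), np.int64(136))), (64, (np.int64(594), np.int64(15), np.int64(139)))]
174 [(60, (np.int64(730), np.int64(-85), np.int64(78))), (67, (np.int64(725), np.int64(-91), np.int64(78))), (60, (np.int64(728), np.int64(-103), np.int64(74))), (70, (np.int64(598), np.int64(28), np.int64(138))), (43, (np.int64(605), np.int64(12), np.int64(132))), (49, (np.int64(594), np.int64(15), np.int64(135)))]
176 [(63, (np.int64(604), np.int64(48), np.int64(138))), (72, (np.int64(603), np.int64(40), np.int64(136))), (416, (np.int64(597), np.int64(38), np.int64(137))), (473, (np.int64(595), np.int64(32), np.int64(135))), (67, (np.int64(604), np.int64(13), np.int64(128))), (41, (np.int64(594), np.int64(15), np.int64(131)))]
178 [(43, (np.int64(605), np.int64(47), np.int64(133))), (116, (np.int64(600), np.int64(43), np.int64(133))), (408, (np.int64(593), np.int64(42),
[... 1147 characters left out ...]
.int64(606), np.int64(46), np.int64(117))), (52, (np.int64(596), np.int64(49), np.int64(120))), (59, (np.int64(591), np.int64(45), np.int64(120))), (36, (np.int64(591), np.int64(37), np.int64(117))), (60, (np.int64(593), np.int64(26), np.int64(114))), (39, (np.int64(728), np.int64(-133), np.int64(34)))]
188 [(60, (np.int64(605), np.int64(48), np.int64(113))), (84, (np.int64(597), np.int64(48), np.int64(115))), (66, (np.int64(597), np.int64(39), np.int64(112))), (48, (np.int64(597), np.int64(30), np.int64(110))), (31, (np.int64(723), np.int64(-117), np.int64(35))), (213, (np.int64(730), np.int64(-135), np.int64(28)))]
269.39722890359036 178.19844666494137
255.07177686262997 196.38135082119877
```

Request:
arm_command --motion '[{"offset": [0, 0, 0], "spin": 0}, {"offset": [0, 0, 0], "spin": 0}, {"offset": [0, 0, 0], "spin": 0}, {"offset": [0, 0, 0], "spin": 0}, {"offset": [0, 0, 0], "spin": 0}]' --jaw 0.0 --newtons 6

```text
time_s: 52.45
ee_pos: [604.8, 35.2, 127.6]
ee_rot: [180.0, 0.0, -13.2]
force: [0.1, -0.1, 0.1]
gripper_width: 24.1
gripper_force: 6.0
```

Request:
arm_command --motion '[{"offset": [0.004, 0, -0.015], "spin": 0}, {"offset": [0.004, 0, -0.015], "spin": 0}, {"offset": [0.004, 0, -0.015], "spin": 0}, {"offset": [0.004, 0, -0.015], "spin": 0}, {"offset": [0, 0, 0], "spin": 0}]'

```text
time_s: 53.08
ee_pos: [621.6, 31.6, 189.4]
ee_rot: [-179.9, -0.2, -13.2]
force: [-0.6, 0.5, -1.3]
gripper_width: 24.2
gripper_force: 6.0
```

```bash
python3 tilt.py
```

```text
[621.6  31.6 189.4] [-0.6  0.5 -1.3] 24.17053549397216
-130 148 fwd [ 9. 14. 58.] lat [-22.  24.]
-122 55 fwd [14. 25. 54.] lat [-25.  25.]
-114 36 fwd [24. 33. 50.] lat [-26.  24.]
-106 42 fwd [33. 72. 80.] lat [-25.  23.]
-98 55 fwd [66. 72. 85.] lat [-10.  19.]
-90 52 fwd [65. 72. 89.] lat [-10.  18.]
-82 54 fwd [61. 74. 91.] lat [-3. 15.]
-74 23 fwd [56. 63. 81.] lat [1. 9.]
-66 18 fwd [26. 30. 63.] lat [-13.  16.]
-58 73 fwd [24. 28. 34.] lat [-15.  20.]
-50 58 fwd [19. 27. 44.] lat [-9. 19.]
-42 73 fwd [12. 28. 50.] lat [-6. 20.]
-34 67 fwd [ 3. 17. 49.] lat [-7. 15.]
-26 53 fwd [-5.  4. 30.] lat [-6. 14.]
-18 58 fwd [-18. -11.  14.] lat [-16.  21.]
```

Request:
arm_command --motion '[{"offset": [-0.01, 0, 0.02], "spin": 0}, {"offset": [0, 0, 0.02], "spin": 0}, {"offset": [0, 0, 0.014], "spin": 0}, {"offset": [0, 0, 0.004], "spin": 0}, {"offset": [0, 0, 0], "spin": 0}]'

```text
time_s: 53.75
ee_pos: [610.7, 33.9, 129.6]
ee_rot: [180.0, 0.0, -13.2]
force: [-0.3, -0.3, -1.5]
gripper_width: 24.1
gripper_force: 6.0
```

```bash
python3 inrest.py
```

```text
[610.7  33.9 129.6] [-0.3 -0.3 -1.5] 24.06766482279924
10 92 perp [-11.9  17. ] lat [-13.6  14.8]
25 41 perp [-5.8 12.2] lat [-5.6 14. ]
40 42 perp [-6.3  7.7] lat [-5.4 14.1]
52 23 perp [-9.8 -3.3] lat [-6.6 13. ]
62 20 perp [-10.5  22.4] lat [-12.6  10.3]
70 51 perp [-10.   28.3] lat [-13.6  13.8]
```

Still carrying weight, aligned with the trough; lower a few mm more and release.

Request:
arm_command --motion '[{"offset": [0.001, 0, 0.002], "spin": 0}, {"offset": [0.001, 0, 0.002], "spin": 0}, {"offset": [0, 0, 0], "spin": 0}]'

```text
time_s: 54.18
ee_pos: [612.9, 33.4, 126.1]
ee_rot: [-180.0, -0.1, -13.2]
force: [-0.6, -0.3, 1.6]
gripper_width: 23.8
gripper_force: 6.0
```

Request:
arm_command --motion '[{"offset": [0, 0, 0], "spin": 0}, {"offset": [0, 0, 0], "spin": 0}, {"offset": [0, 0, 0], "spin": 0}, {"offset": [0, 0, 0], "spin": 0}, {"offset": [0, 0, 0], "spin": 0}]' --jaw 0.045

```text
time_s: 54.8
ee_pos: [612.6, 33.5, 125.5]
ee_rot: [180.0, 0.0, -13.2]
force: [0.1, -0.5, -0.2]
gripper_width: 45.2
gripper_force: 0.0
```

```bash
python3 inrest.py;  python3 -c "
from h import *
im,d=env.grab_frame('scene');P=cloud('scene',d)
g=im.astype(int).sum(2)
for v in range(172,188,2): print(v,[ (int(g[v,u]),*np.round(P[v,u]).astype(int).tolist()) for u in range(261,279,3)])
"
```

```text
[612.6  33.5 125.5] [ 0.1 -0.5 -0.2] 45.22366787218398
10 101 perp [-11.2  16.2] lat [-14.   14.4]
25 42 perp [-8.1  5.7] lat [-7.  13.9]
40 22 perp [-10.6  -7.6] lat [-9.2 13. ]
52 23 perp [-10.7  -6.9] lat [-7.2 12.8]
62 36 perp [-10.2   1.2] lat [-9.6 14.1]
70 92 perp [-5.3 10.9] lat [-9.2 13.6]
172 [(49, 719, -65, 91), (48, 726, -82, 85), (61, 726, -91, 82), (46, 728, -103, 79), (59, 615, 9, 133), (64, 604, 12, 136)]
174 [(53, 726, -71, 83), (47, 727, -82, 80), (107, 610, 33, 136), (136, 608, 26, 135), (30, 615, 10, 129), (49, 604, 13, 132)]
176 [(51, 616, 43, 134), (96, 612, 39, 134), (427, 605, 38, 135), (532, 602, 33, 134), (113, 613, 13, 126), (66, 604, 14, 128)]
178 [(58, 613, 47, 132), (131, 608, 43, 132), (397, 602, 42, 133), (405, 599, 37, 132), (136, 613, 12, 122), (51, 605, 12, 123)]
180 [(68, 612, 48, 128), (69, 608, 44, 128), (254, 601, 43, 129), (259, 597, 38, 129), (142, 598, 29, 126), (51, 604, 14, 120)]
182 [(58, 615, 45, 122), (46, 605, 47, 125), (144, 602, 42, 124), (198, 598, 38, 124), (72, 597, 30, 122), (38, 605, 13, 115)]
184 [(82, 614, 46, 119), (61, 603, 50, 123), (47, 598, 46, 123), (50, 598, 38, 120), (51, 596, 31, 118), (48, 724, -119, 45)]
186 [(78, 612, 48, 116), (66, 605, 47, 117), (51, 601, 43, 117), (60, 601, 35, 114), (80, 605, 22, 110), (45, 725, -120, 39)]
```

Request:
arm_command --motion '[{"offset": [-0.0077, 0, -0.0015], "spin": 0}, {"offset": [0, 0, 0], "spin": 0}]'

```text
time_s: 55.15
ee_pos: [604.4, 35.4, 127.2]
ee_rot: [180.0, 0.0, -13.2]
force: [-0.2, 0.5, -0.3]
gripper_width: 45.0
gripper_force: 0.0
```

Request:
arm_command --motion '[{"offset": [0, 0, 0], "spin": 0}, {"offset": [0, 0, 0], "spin": 0}, {"offset": [0, 0, 0], "spin": 0}, {"offset": [0, 0, 0], "spin": 0}, {"offset": [0, 0, 0], "spin": 0}]' --jaw 0.0 --newtons 15

```text
time_s: 55.78
ee_pos: [605.2, 35.2, 127.1]
ee_rot: [180.0, -0.0, -13.2]
force: [-0.2, 0.5, -0.7]
gripper_width: 24.0
gripper_force: 15.0
```

Request:
arm_command --motion '[{"offset": [0, 0, -0.02], "spin": 0}, {"offset": [0, 0, -0.035], "spin": 0}, {"offset": [0, 0, -0.035], "spin": 0}, {"offset": [-0.031, 0.016, 0], "spin": 0}, {"offset": [-0.031, 0.016, 0], "spin": 0}]'

```text
time_s: 56.4
ee_pos: [536.5, 18.0, 217.0]
ee_rot: [180.0, 0.0, -13.2]
force: [0.8, 0.0, -1.1]
gripper_width: 24.0
gripper_force: 15.0
```

Request:
arm_command --motion '[{"offset": [-0.031, 0.016, 0], "spin": 0}, {"offset": [0, 0, 0.04], "spin": 0}, {"offset": [0, 0, 0.03], "spin": 0}, {"offset": [0, 0, 0], "spin": 0}]'

```text
time_s: 56.9
ee_pos: [501.5, 9.6, 145.0]
ee_rot: [179.9, 0.3, -13.2]
force: [0.5, -0.4, -1.0]
gripper_width: 23.8
gripper_force: 15.0
```

Request:
arm_command --motion '[{"offset": [0, 0, 0], "spin": 0}, {"offset": [0, 0, 0], "spin": 0}, {"offset": [0, 0, 0], "spin": 0}, {"offset": [0, 0, 0], "spin": 0}, {"offset": [0, 0, 0], "spin": 0}]' --newtons 3

```text
time_s: 57.52
ee_pos: [503.7, 9.7, 147.3]
ee_rot: [-180.0, -0.0, -13.2]
force: [-0.8, 0.5, -1.3]
gripper_width: 23.8
gripper_force: 3.0
```

```bash
python3 tilt.py
```

```text
[503.7   9.7 147.3] [-0.8  0.5 -1.3] 23.80300902178061
-130 78 fwd [-16.  -9.  12.] lat [-9. 18.]
-122 78 fwd [-13.  -7.   8.] lat [-9. 15.]
-114 33 fwd [-7. -4.  4.] lat [-5. 11.]
-106 27 fwd [-6. -3.  2.] lat [-3.  8.]
-98 25 fwd [-6. -3.  0.] lat [-3.  9.]
-90 34 fwd [-6. -2.  7.] lat [-4.  8.]
-82 13 fwd [-4. -2.  1.] lat [-3.  8.]
-74 58 fwd [-17. -14.  16.] lat [-14.  20.]
-66 120 fwd [-17.  -8.  15.] lat [-13.  19.]
-58 64 fwd [-10.  -8.  11.] lat [-10.  15.]
-50 73 fwd [-11.  -8.  12.] lat [-7. 14.]
-42 67 fwd [-10.  -7.  13.] lat [-8. 14.]
-34 67 fwd [-10.  -7.  13.] lat [-8. 13.]
-26 70 fwd [-9. -7. 13.] lat [-8. 14.]
-18 64 fwd [-16.  -8.  12.] lat [-16.  21.]
```

Request:
arm_command --motion '[{"offset": [0, 0, 0], "spin": 0}, {"offset": [0, 0, -0.03], "spin": -0.18}, {"offset": [0, 0, -0.03], "spin": -0.18}, {"offset": [0, 0, -0.03], "spin": -0.18}, {"offset": [0, 0, -0.015], "spin": -0.18}]' --newtons 25

```text
time_s: 58.2
ee_pos: [504.2, 9.7, 253.9]
ee_rot: [179.9, -0.1, 28.4]
force: [-1.0, -0.2, -1.6]
gripper_width: 23.7
gripper_force: 25.0
```

Request:
arm_command --motion '[{"offset": [0, 0, 0], "spin": -0.18}, {"offset": [0, 0, 0], "spin": -0.18}, {"offset": [0, 0, 0], "spin": -0.18}, {"offset": [0, 0, 0], "spin": -0.18}, {"offset": [0, 0, 0], "spin": -0.18}]'

```text
time_s: 58.82
ee_pos: [503.5, 9.7, 252.0]
ee_rot: [-180.0, 0.0, 80.0]
force: [0.2, -1.2, -1.4]
gripper_width: 23.7
gripper_force: 25.0
```

Request:
arm_command --motion '[{"offset": [0, 0, 0], "spin": -0.181}, {"offset": [0.04, 0.0125, 0], "spin": 0}, {"offset": [0.04, 0.0125, 0], "spin": 0}, {"offset": [0.037, 0.0125, 0], "spin": 0}, {"offset": [0, 0, 0], "spin": 0}]'

```text
time_s: 59.45
ee_pos: [541.6, 128.9, 251.6]
ee_rot: [-180.0, -0.0, 90.2]
force: [-0.5, 0.4, -1.6]
gripper_width: 24.2
gripper_force: 25.0
```

```bash
python3 tilt.py;
```

```text
[541.6 128.9 251.6] [-0.5  0.4 -1.6] 24.152671875309657
-130 95 fwd [-8. 11. 18.] lat [-12.  17.]
-122 91 fwd [-9.  8. 15.] lat [-8. 12.]
-114 40 fwd [-5.  5.  9.] lat [-6.  7.]
-106 33 fwd [-1.  7. 10.] lat [-2.  7.]
-98 37 fwd [-1.  7. 10.] lat [-4.  7.]
-90 36 fwd [-0.  8. 10.] lat [-2.  7.]
-82 21 fwd [ 0.  7. 10.] lat [-1.  8.]
-74 93 fwd [-11.  20.  22.] lat [-14.  18.]
-66 138 fwd [-11.  13.  21.] lat [-14.  18.]
-58 92 fwd [-5. 14. 16.] lat [-11.  12.]
-50 90 fwd [-6. 13. 17.] lat [-10.  13.]
-42 86 fwd [-6. 14. 17.] lat [-9. 12.]
-34 90 fwd [-4. 14. 17.] lat [-11.  12.]
-26 90 fwd [-5. 15. 17.] lat [-8. 13.]
-18 96 fwd [-11.  15.  18.] lat [-17.  20.]
```

Request:
arm_command --motion '[{"offset": [-0.009, -0.0005, 0.034], "spin": 0}, {"offset": [0, 0, 0.034], "spin": 0}, {"offset": [0.025, 0, 0], "spin": 0}, {"offset": [0.025, 0, 0], "spin": 0}, {"offset": [0, 0, 0], "spin": 0}]'

```text
time_s: 60.12
ee_pos: [540.3, 167.7, 184.0]
ee_rot: [-180.0, 0.0, 90.1]
force: [-0.7, -0.6, -0.4]
gripper_width: 23.9
gripper_force: 25.0
```

Request:
arm_command --motion '[{"offset": [0.018, 0, 0], "spin": 0}, {"offset": [0.016, 0, 0], "spin": 0}, {"offset": [0.014, 0, 0], "spin": 0}, {"offset": [0.008, 0, 0], "spin": 0}, {"offset": [0, 0, 0], "spin": 0}]'

```text
time_s: 60.75
ee_pos: [540.5, 224.3, 184.0]
ee_rot: [-180.0, 0.0, 90.1]
force: [-0.7, -0.6, -1.9]
gripper_width: 23.7
gripper_force: 25.0
```

Request:
arm_command --motion '[{"offset": [0.001, 0, 0.004], "spin": 0}, {"offset": [0, 0, 0.004], "spin": 0}, {"offset": [0, 0, 0.002], "spin": 0}, {"offset": [0, 0, 0], "spin": 0}]' --newtons 5

```text
time_s: 61.25
ee_pos: [540.5, 224.4, 173.8]
ee_rot: [-180.0, 0.0, 90.0]
force: [0.5, 0.0, -1.3]
gripper_width: 23.9
gripper_force: 5.0
```

Request:
arm_command --motion '[{"offset": [0.002, 0, 0.002], "spin": 0}, {"offset": [0, 0, 0.002], "spin": 0}, {"offset": [0, 0, 0], "spin": 0}]' --newtons 4

```text
time_s: 61.62
ee_pos: [540.9, 226.7, 171.0]
ee_rot: [179.9, 0.0, 90.0]
force: [-1.3, -1.3, 4.4]
gripper_width: 23.6
gripper_force: 4.0
```

Request:
arm_command --motion '[{"offset": [0, 0, 0], "spin": 0}, {"offset": [0, 0, 0], "spin": 0}, {"offset": [0, 0, 0], "spin": 0}, {"offset": [0, 0, 0], "spin": 0}, {"offset": [0, 0, 0], "spin": 0}]' --jaw 0.04

```text
time_s: 62.25
ee_pos: [540.6, 226.7, 170.0]
ee_rot: [-180.0, 0.0, 90.0]
force: [0.4, -0.9, -0.5]
gripper_width: 40.1
gripper_force: 0.0
```

Request:
arm_command --motion '[{"offset": [0, 0, -0.03], "spin": 0}, {"offset": [0, 0, -0.04], "spin": 0}, {"offset": [0, -0.03, 0], "spin": 0.18}, {"offset": [0, 0, 0], "spin": 0.18}, {"offset": [0, 0, 0], "spin": 0.18}]'

```text
time_s: 62.88
ee_pos: [510.3, 226.8, 240.4]
ee_rot: [180.0, -0.0, 58.7]
force: [1.3, 0.4, -0.1]
gripper_width: 39.8
gripper_force: 0.0
```

Request:
arm_command --motion '[{"offset": [0, 0, 0], "spin": 0.18}, {"offset": [0, 0, 0], "spin": 0.18}, {"offset": [0, 0, 0], "spin": 0.18}, {"offset": [0, 0, 0], "spin": 0.18}, {"offset": [0, 0, 0], "spin": 0.18}]'

```text
time_s: 63.5
ee_pos: [510.5, 226.7, 240.1]
ee_rot: [180.0, 0.0, 7.2]
force: [0.2, 0.1, 0.0]
gripper_width: 39.9
gripper_force: 0.0
```

```bash
python3 -c "
from obs import *
im,d=obs()"
```

```text
ee [510.5 226.7 240.1] [180.    0.    7.2] 63.5
seat [np.float64(-11.3), np.float64(45.1), array([123.1, 178.4]), array([654.4,  23. ]), np.float64(590.0), np.float64(637.3)]
1172 [669.6   6.8] ang 124.3 [624.1  73.4]
slot 541 101 164 [-18.3  16.1] [227.1 248.2]
slot 541 112 144 [-13.    9.9] [221.9 241.9]
slot 541 155 217 [-12.9   9.2] [219.9 242. ]
slot 602.8 101 192 [-18.7  15.9] [217.9 251.2]
slot 602.8 112 144 [-12.7  10. ] [223.2 246.1]
slot 602.8 155 201 [-12.8   9.8] [222.9 246.4]
slot 664.3 101 152 [-19.3  15.1] [221.  250.1]
slot 664.3 112 130 [-13.7   9. ] [221.7 244.3]
slot 664.3 155 179 [-13.5   7.8] [220.8 244. ]
```

Request:
arm_command --motion '[{"offset": [0, 0, 0], "spin": 0.125}, {"offset": [-0.0055, -0.004, 0], "spin": 0}, {"offset": [0, 0, 0.05], "spin": 0}, {"offset": [0, 0, 0.03], "spin": 0}, {"offset": [0, 0, 0], "spin": 0}]'

```text
time_s: 64.22
ee_pos: [503.2, 230.2, 158.0]
ee_rot: [179.9, 0.3, 0.5]
force: [0.8, 0.3, 1.2]
gripper_width: 40.1
gripper_force: 0.0
```

Request:
arm_command --motion '[{"offset": [0, 0, 0.02], "spin": 0}, {"offset": [0, 0, 0.012], "spin": 0}, {"offset": [0, 0, 0], "spin": 0}]'

```text
time_s: 64.6
ee_pos: [505.0, 230.7, 128.2]
ee_rot: [180.0, 0.0, 0.4]
force: [0.2, -0.3, -0.1]
gripper_width: 40.1
gripper_force: 0.0
```

Request:
arm_command --motion '[{"offset": [0, 0, 0], "spin": 0}, {"offset": [0, 0, 0], "spin": 0}, {"offset": [0, 0, 0], "spin": 0}, {"offset": [0, 0, 0], "spin": 0}, {"offset": [0, 0, 0], "spin": 0}]' --jaw 0.0 --newtons 20

```text
time_s: 65.22
ee_pos: [505.4, 231.0, 128.6]
ee_rot: [-180.0, -0.1, 0.3]
force: [-0.6, 1.7, 3.4]
gripper_width: 15.3
gripper_force: 20.0
```

Request:
arm_command --motion '[{"offset": [-0.004, 0, 0], "spin": 0}, {"offset": [-0.007, 0, 0], "spin": 0}, {"offset": [-0.007, 0, 0], "spin": 0}, {"offset": [-0.007, 0, 0], "spin": 0}, {"offset": [-0.005, 0, 0], "spin": 0}]'

```text
time_s: 65.85
ee_pos: [474.8, 230.8, 128.6]
ee_rot: [-180.0, -0.1, 0.3]
force: [1.9, 1.5, 6.1]
gripper_width: 15.5
gripper_force: 20.0
```

Request:
arm_command --motion '[{"offset": [-0.003, 0, 0], "spin": 0}, {"offset": [-0.002, 0, 0], "spin": 0}, {"offset": [0, 0, 0], "spin": 0}]'

```text
time_s: 66.22
ee_pos: [473.2, 230.8, 128.6]
ee_rot: [-179.9, -0.5, 0.4]
force: [9.0, 0.1, -0.5]
gripper_width: 15.6
gripper_force: 20.0
```

Request:
arm_command --motion '[{"offset": [0.001, 0, 0], "spin": 0}, {"offset": [0, 0, 0], "spin": 0}, {"offset": [0, 0, 0], "spin": 0}, {"offset": [0, 0, -0.04], "spin": 0}, {"offset": [0, 0, -0.04], "spin": 0}]' --jaw 0.045

```text
time_s: 66.85
ee_pos: [470.1, 230.2, 208.3]
ee_rot: [179.9, 0.1, 0.3]
force: [0.5, -0.2, 0.0]
gripper_width: 45.2
gripper_force: 0.0
```

Request:
arm_command --motion '[{"offset": [-0.02, 0.045, 0], "spin": 0}, {"offset": [-0.02, 0.045, 0], "spin": 0}, {"offset": [0, 0, 0], "spin": 0}, {"offset": [0, 0, 0], "spin": 0}, {"offset": [0, 0, 0], "spin": 0}]' --jaw 0.0

```text
time_s: 67.47
ee_pos: [432.0, 141.1, 208.0]
ee_rot: [-180.0, 0.0, 0.4]
force: [-0.1, -0.2, -0.0]
gripper_width: 0.6
gripper_force: 0.0
```

Request:
arm_command --motion '[{"offset": [0, 0, 0.05], "spin": 0}, {"offset": [0, 0, 0.04], "spin": 0}, {"offset": [0, 0, 0], "spin": 0}]'

```text
time_s: 67.85
ee_pos: [429.7, 140.3, 115.7]
ee_rot: [179.9, 0.4, 0.4]
force: [0.2, 0.6, -0.5]
gripper_width: 0.6
gripper_force: 0.0
```

```bash
python3 - <<'E'
from h import *
im,d=env.grab_frame('scene'); P=cloud('scene',d).reshape(-1,3); s=env.state(); print(np.round(s['ee_pos'],1),s['gripper_width'])
q=P[(abs(P[:,0]-434)<13)&(P[:,1]>165)&(P[:,1]<235)&(P[:,2]>65)&(P[:,2]<132)]
for z in range(65,132,8):
    w=q[abs(q[:,2]-z)<4]; 
    if len(w)>2: print(z,len(w),np.round(np.percentile(w[:,1],[5,95])),np.round(np.percentile(w[:,0],[5,95])))
E
```

```text
[431.5 140.7 117.5] 0.27588233906348486
65 34 [200. 234.] [427. 437.]
73 69 [200. 234.] [429. 437.]
81 48 [212. 223.] [429. 436.]
89 45 [204. 215.] [429. 435.]
97 46 [198. 209.] [429. 437.]
105 50 [191. 203.] [429. 437.]
113 51 [182. 194.] [425. 435.]
121 72 [179. 193.] [425. 438.]
129 25 [179. 189.] [429. 437.]
```

Request:
arm_command --motion '[{"offset": [0.002, -0.018, 0], "spin": 0}, {"offset": [0, -0.018, 0], "spin": 0}, {"offset": [0, -0.018, 0], "spin": 0}, {"offset": [0, -0.018, 0], "spin": 0}, {"offset": [0, -0.018, 0], "spin": 0}]'

```text
time_s: 68.53
ee_pos: [432.9, 231.7, 118.1]
ee_rot: [-180.0, 0.0, 0.4]
force: [0.1, -2.6, -1.4]
gripper_width: 0.8
gripper_force: 1.0
```

Request:
arm_command --motion '[{"offset": [0, -0.008, 0], "spin": 0}, {"offset": [0, -0.006, 0], "spin": 0}, {"offset": [0, -0.005, 0], "spin": 0}, {"offset": [0, 0, 0], "spin": 0}]'

```text
time_s: 69.03
ee_pos: [433.1, 249.6, 118.1]
ee_rot: [-180.0, -0.0, 0.3]
force: [0.6, -0.0, -0.5]
gripper_width: 0.3
gripper_force: 0.0
```

Request:
arm_command --motion '[{"offset": [0, -0.003, 0], "spin": 0}, {"offset": [0, -0.003, 0], "spin": 0}, {"offset": [0, 0, 0], "spin": 0}]'

```text
time_s: 69.4
ee_pos: [433.0, 255.3, 118.1]
ee_rot: [180.0, -0.0, 0.3]
force: [0.3, -1.1, 0.9]
gripper_width: 0.8
gripper_force: 0.8
```

Request:
arm_command --motion '[{"offset": [0, -0.003, 0], "spin": 0}, {"offset": [0, -0.002, 0], "spin": 0}, {"offset": [0, 0, 0], "spin": 0}]'

```text
time_s: 69.78
ee_pos: [432.8, 256.5, 117.9]
ee_rot: [179.5, 0.0, 0.5]
force: [0.8, -13.8, 4.2]
gripper_width: 0.6
gripper_force: 6.6
```

Hard stop reached (13.8 N). Back off and retreat, then check.

Request:
arm_command --motion '[{"offset": [0, 0.01, 0], "spin": 0}, {"offset": [0, 0, -0.05], "spin": 0}, {"offset": [0, 0, -0.05], "spin": 0}, {"offset": [-0.02, 0.06, 0], "spin": 0}, {"offset": [-0.02, 0.06, 0], "spin": 0}]'

```text
time_s: 70.4
ee_pos: [394.1, 131.0, 218.7]
ee_rot: [-179.9, -0.1, 0.4]
force: [0.6, -1.3, -0.3]
gripper_width: 0.3
gripper_force: 0.0
```

Request:
arm_command --motion '[{"offset": [-0.01, 0.06, 0], "spin": 0}, {"offset": [0, 0.06, 0], "spin": 0}, {"offset": [0, 0.06, 0], "spin": 0}, {"offset": [0, 0, 0], "spin": 0}, {"offset": [0, 0, 0], "spin": 0}]'

```text
time_s: 71.03
ee_pos: [385.3, -48.2, 218.1]
ee_rot: [-179.9, -0.0, 0.3]
force: [0.7, -0.1, 0.3]
gripper_width: 0.6
gripper_force: 0.0
```

```bash
python3 - <<'E'
from h import *
im,d=env.grab_frame('scene'); cv2.imwrite('pics/end.png',cv2.resize(im[150:310,130:330],(750,600),interpolation=cv2.INTER_CUBIC))
_,t=env.grab_frame('top'); P=cloud('top',t)
def c(x0,x1,y0,y1,z0,z1):
    m=(P[...,0]>x0)&(P[...,0]<x1)&(P[...,1]>y0)&(P[...,1]<y1)&(P[...,2]>z0)&(P[...,2]<z1); q=P[m]; print(len(q),np.round(q.mean(0),1) if len(q) else '')
c(450,492,210,250,128,145);c(415,460,255,300,112,140)
E
```

```text
45 [473.4 228.9 136.2]
71 [433.9 276.5 123.1]
```

View pics/end.png

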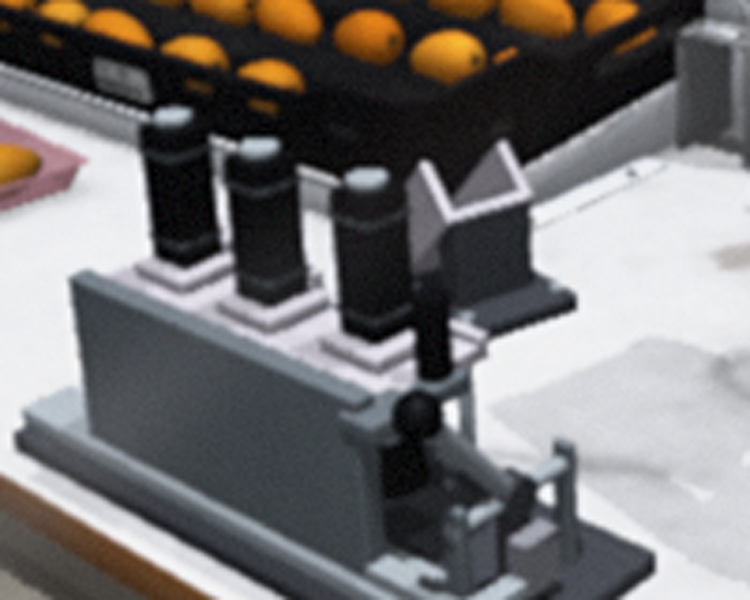

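The picture shows three tools upright at (185,190), (270,225) and (370,260), their flanges flat on the fork. The fork is home and the lever is locked, with its ball at (418,410).

```bash
python3 -c "
from workcell import env
print(env.job_done())"
```

```text
the job is handed in; nothing more can be done
None
```

All three tools were laid in the rest, retaken by their handles and hung upright with flanges flat on the fork; the fork is home, the lever is locked, and I handed the job in at about 71 s (the third tool needed a second lay in the rest, and the verdict wasn't shown).

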